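# Start and close a threaded filler cap, then lock it

## Robot

A 7-joint arm with a two-finger parallel gripper is mounted at the origin on a cart in front of the work surface, level with it; the furniture and walls round the work are solid. World frame = base frame: x ahead of the robot, y to its left, z up, the work surface at z = 0. Lengths are in mm, angles in rad, forces in N, time in s.
With the tool pointing down it reaches from about 400 to 875 mm from the base axis. Payload 4.4 kg.
Tool frame: the origin (TCP) lies at the very end of the fingers, on their centre line; the grasp point (between the pads) lies 19 mm behind it (grip_depth is the distance from the TCP to the grasp point, in mm); z points along the fingers, y is the direction in which the jaws open and shut (so a half turn about z gives the same grasp; the last joint's range is limited). The gripper opens to 85 mm and grips with 20 to 120 N. Pads are 22 mm wide; open, the fingers measure 114 mm over their backs; the gripper's body (76 mm by 85 mm) begins 54 mm behind the grasp point. The pads swing forward as they close: fully open they stand 13 mm farther back than shut.
Start: joints at [-1.264, 0.628, 0.038, 1.517, -0.027, 0.996, -0.02], TCP at [236.723, 605.376, 207.713] pointing down, gripper open.
Joint ranges: [-3.06, 3.06], [-0.37, 2.12], [-1.25, 1.32], [0.18, 2.47], [-1.1, 4.24], [0.23, 1.98], [-2.94, 2.94]. Speed limits (rad/s): [2.57, 2.57, 3.14, 3.14, 3.14, 3.14, 3.14].

## Interface

Orientations are given as [roll, pitch, yaw] about the fixed x, y, z axes, in that order (R = Rz(yaw) Ry(pitch) Rx(roll)).
In Python, from cell import read_state, get_image, finish_job, recognise, outline_of, grip_depth gives the robot as it stands. The module is installed in compiled form; this text tells all that it offers.
- The arm moves only by the tool send_rows, never from a script. Its argument "rows" is a list of rows, each a list of 5 numbers: the gripper command: -1 is shut, 1 is fully open, values between are in proportion, then the shift along the tool's x, y, z in m, then the turn about the tool's z in rad. In form: [[claw, tx, ty, tz, roll], ...]. A call has 1 to 12 rows; each row shifts and turns the pose as measured when the row begins, along the tool's axes as they then stand; what a row does not reach is not made up. A row lasts 1/12 s, in which the tool goes at most 41.7 mm and 7.16 degrees, less where a joint would pass 70% of its speed; a pose out of reach is approached as far as the arm can. A call with a gripper value outside its range is refused whole. The fingers move at their own pace and stop on an object; the grip force is fixed at half the most. Time passes only in rows, so rows that do not move let the fingers close. It gives the time, the measured TCP pose, the force and the opening at its end, in the units of the state.
- read_state(): the state, without advancing time (a new reading comes with each control period).
- get_image(name): name is "scene" or "top"; returns a dict with "image" (384x512x3 uint8, blue, green, red), "z_map" (384x512 float32, mm along the optical axis (not along the pixel's ray), 0 where there is no reading), "K" (3x3 intrinsics, pixels), "R" (3x3) and "t" (3): a world point X has camera coordinates R X + t. Camera axes: x right, y down, z forward; pixel columns grow to the right and rows downward; lengths in mm; the calibration is good to about 2 mm. A picture is of the moment at which its call begins.
- finish_job(): hands the job in, once; it reports no verdict.
Trained networks look in a picture, given as the dict that the camera call returned (one of the last four; its "shot" number tells which), for a name from the list of things; names that differ only in an ending like _2 or _b are one class to them, and where a whole thing is asked for, a point or a joint stands for the part that bears it (a point fixed in the world has none). Each returns a list of dicts, best first, with "score" (0 to 1); they miss things now and then, are a little off and sometimes report something else, mostly with a low value. They report only what shows in the picture. A call takes as long as a camera call. They do not tell look-alikes from the thing itself.
- recognise(picture, query): "box" ([left, top, right, bottom] in pixels, round what is visible of it).
- outline_of(picture, query): "mask" (384x512 bool, what is visible of it) and "box" ([left, top, right, bottom] in pixels, round what is visible of it).
The state is a dict: "clock": time; "qpos": joint angles; "qd": joint speeds; "tau": joint torques, N m; "eef_pos": TCP position; "tool_rot": TCP orientation; "force": force on the tool from outside, world axes, zero at the start; "torque": the same for the moment, N m; "width": finger opening in mm.
Only numpy, scipy, OpenCV 4.12 (cv2) and the standard library are available. Lean on these libraries where they do the work, as an engineer would, in place of code of your own. Each camera call takes 0.05 s, during which the arm holds its last target.

## Task

The cap of the small white coolant reservoir only sits loosely on its filler neck. Without lifting it off, turn it backwards (anticlockwise from above) under light pressure until you feel it drop into the start of the thread, then screw it forward (clockwise) fully home; do not force it either way. Release it and push the red-knobbed keeper slide fully in over the cap's rim.

Things in the scene. Friction and masses are not known exactly. Their poses are not given: they have to be found in the camera images.
- tank: White coolant reservoir, fixed, 130 x 200 x 50 mm. Origin on the worktop below the centre of the filler neck; the box reaches +-65 mm along its x, -120 to +80 mm along its y; z up. At its -y side a block 40 mm wide (x), 39 to 115 mm from the neck axis, carries the keeper slide; both reach 101 mm above the worktop, the knob apart.
- neck_top (a point): Centre of the top rim of the filler neck, a steel tube 62 mm across, 86.5 mm above the worktop (tank's axes). Inside, hidden by the cap, is a three-start right-hand thread. Its entry gaps, 120 degrees apart, lie at an unknown angle, new each time, unrelated to the tank's axes. A loose cap stands on a level shoulder between the gaps by three pins; turned clockwise there it soon jams on a dog.
- cap_grip (a point): Grip point of the loose cap (0.15 kg), on its axis, 11 mm below the top of its blue upright tab. Tab: 40 mm long along this x, 14 mm thick along y (pinch across y), 38 mm tall, on a black disc 69 mm across, 7 mm thick, whose top is 27 mm below this point. z: cap axis, up. Height above the worktop: 136 mm at the start, 125 after the drop, 121 home.
- cap_rim (a point): Centre of the underside of the cap's disc. Above the neck's rim: 16 mm at the start; turned anticlockwise 0.2 to 1.4 rad it drops, if let or pressed down, to 5 mm and a stop blocks more backing. Then clockwise, after 0.1 to 0.4 rad on the level, it comes down about 4.6 mm per rad to a hard stop (home, 0 to 2 mm above the rim), 0.8 to 1.2 rad in all.
- neck_twist (a joint): Twist of the neck in its rubber bush, rad, positive anticlockwise from above: 0 when free, 2.5 N m per rad. It springs back. More than 0.1 rad (0.25 N m) either way overstrains the bush.
- neck_float (a joint): How far the neck is pressed down into its rubber bush, m: 0 when free, 12 N per mm. More than 2 mm (25 N) overstrains the bush.
- keeper (a joint): Keeper slide: 0 = drawn back, 0.013 (m) = fully in, its steel tongue 8 mm over the disc's rim. Moves along the tank's +y towards the neck against 2 N of friction and stays where it is left. The tongue's underside is 96.5 mm above the worktop, so it passes over the disc only when the cap is home.
- keeper_knob (a point): Middle of the keeper's red knob, 12 mm along the tank's x, 22 mm along its y, 26 mm tall; about 124 mm above the worktop, 24 mm above the slide; its axes are the tank's.
- flask_mid (a point): Small stoppered glass flask, a bystander, 54 mm wide, 103 mm tall; this point is 50 mm up.
- dropper_mid (a point): Small dropper bottle with a red bulb, a bystander, 38 mm wide, 109 mm tall; this point is 50 mm up.
Mind the look-alikes: they are no part of the job. Of the things that look like the part that bears cap_grip, the smallest one is meant.

How it is judged (in metres and radians):
On the way, in this order (a step that is already met when the one before it is completed fails the run):
1. the cap has been turned back until it dropped into the thread start (z of cap_rim in the frame of neck_top below 0.008 m and angle between cap_rim's own z axis and vertical below 0.1 rad), for 0.1 s.
2. the cap has been screwed fully home, the keeper still drawn back (z of cap_rim in the frame of neck_top below 0.0022 m and horizontal distance between cap_rim and neck_top below 0.004 m and value of joint keeper below 0.005 m), for 0.2 s.
At the end, for the whole second after the job is handed in: The cap is home and at rest, released: the underside of its disc within 2.2 mm of the neck's rim, on the neck's axis within 4 mm, upright within 0.06 rad; the keeper slide is in over the disc's rim (joint over 11 mm of 13) (z of cap_rim in the frame of neck_top below 0.0022 m and horizontal distance between cap_rim and neck_top below 0.004 m and angle between cap_rim's own z axis and vertical below 0.06 rad and value of joint keeper above 0.011 m and angular speed of cap below 0.1 rad/s and value of joint neck_float below 0.0007 m); the robot touches nothing.
It fails at once if the neck was twisted more than 0.1 rad in its bush (the cap was forced) (value of joint neck_twist above 0.1 rad or value of joint neck_twist below -0.1 rad).
It fails at once if the neck was pressed more than 2 mm into its bush (about 25 N) (value of joint neck_float above 0.002 m).
It fails at once if the cap was lifted off the neck (z of cap_rim in the frame of neck_top above 0.025 m).
It fails at once if the flask or the dropper bottle was knocked (distance of any of flask_mid, dropper_mid from where it was at the start of the episode above 0.03 m).
It also fails if it takes over 72 s, if anything falls off the work surface, if the arm or the gripper's body presses on something with over 40 N, if the wrist force passes 120 N, or if a joint passes its speed limit or range.

## Working session

There is one attempt and no reset: what is moved stays moved. The work goes in short steps, Python scripts to look and compute and a tool call to move; the robot and the scene stay as the last step left them, time stands still between calls to the robot, and variables do not carry over. Pictures are saved under pics/ and viewed, and the job is handed in when it is done.

Besides the shell and the picture viewer there is one more tool, called after ">>>" as name([rows], argument=value, ...), one row to a line, values as JSON. send_rows: Moves the arm, as the interface text tells. Its arguments: {"type":"object","properties":{"rows":{"type":"array"}},"required":["rows"]}

```bash
mkdir -p pics
cat > h.py <<'E'
import numpy as np, cv2
from cell import *
def pt(p,u,v,z=None):
    if z is None: z=p["z_map"][int(round(v)),int(round(u))]
    K=p["K"];c=np.array([(u-K[0,2])/K[0,0]*z,(v-K[1,2])/K[1,1]*z,z])
    return p["R"].T@(c-p["t"])
def cloud(p):
    K=p["K"];z=p["z_map"].astype(float);v,u=np.mgrid[:384,:512]
    c=np.stack([(u-K[0,2])/K[0,0]*z,(v-K[1,2])/K[1,1]*z,z],-1)
    return (c-np.array(p["t"]))@p["R"]
E
python3 - <<'E'
from h import *
print(read_state(),grip_depth)
for n in ["scene","top"]:
    p=get_image(n);cv2.imwrite(f"pics/{n}0.png",p["image"])
    X=cloud(p)
    print(n,p["R"],p["t"],p["K"])
    for q in ["tank","cap_grip","keeper_knob","flask_mid","dropper_mid"]:
        for o in outline_of(p,q)[:5]:
            m=o["mask"]&(p["z_map"]>0)
            print(n,q,round(o["score"],2),np.round(o["box"]),m.sum(),np.round(np.median(X[m],0)) , np.round(np.percentile(X[m],[3,97],axis=0)).tolist())
E
```

```text
{'clock': 0.0, 'qpos': array([-1.26379858,  0.62935953,  0.03845061,  1.51837242, -0.02700106,
        0.996282  , -0.02001511]), 'qd': array([ 0.00101344,  0.00023588, -0.0006495 ,  0.0002041 , -0.00123857,
        0.00063524,  0.00054909]), 'tau': array([ 3.31291776e-04, -5.63402796e+01,  1.22558031e+00, -1.93439358e+01,
        1.08412243e-02,  1.05914733e-02,  3.62030939e-07]), 'eef_pos': array([236.47941284, 604.73886427, 206.77918328]), 'tool_rot': array([-3.13968987e+00,  3.00844440e-05,  2.76877215e+00]), 'force': array([-0.12542053,  0.37144027,  0.04318267]), 'torque': array([-0.03462028, -0.06673666, -0.07994669]), 'width': 85.29759365798236} 18.700000000000003
scene [[ 0.50204603 -0.86457957  0.02125904]
 [-0.52322224 -0.3232148  -0.78852437]
 [ 0.6886133   0.38475233 -0.61463596]] [-336.67666118  404.0799826  1029.71513421] [[400.85496311   0.         251.77388914]
 [  0.         400.85496311 186.34337799]
 [  0.           0.           1.        ]]
scene tank 0.7 [228. 193. 288. 242.] 1652 [ 549. -108.   50.] [[509.0, -169.0, 15.0], [617.0, 22.0, 107.0]]
scene cap_grip 0
[... 1012 characters left out ...]
0, -158.0, 38.0], [648.0, 28.0, 103.0]]
top cap_grip 0.84 [253. 186. 267. 204.] 305 [578. -46. 110.] [[549.0, -76.0, 102.0], [607.0, -19.0, 147.0]]
top cap_grip 0.8 [344. 144. 371. 170.] 647 [ 721. -394.   51.] [[682.0, -444.0, -1.0], [769.0, -356.0, 105.0]]
top cap_grip 0.78 [190. 196. 218. 222.] 549 [526. 145.  52.] [[489.0, 108.0, 42.0], [567.0, 189.0, 105.0]]
top keeper_knob 0.4 [266. 186. 289. 195.] 126 [ 587. -114.  101.] [[577.0, -138.0, 95.0], [599.0, -86.0, 137.0]]
top flask_mid 0.76 [314. 165. 330. 180.] 188 [ 653. -266.   41.] [[636.0, -294.0, -0.0], [676.0, -248.0, 104.0]]
top dropper_mid 0.59 [145. 213. 162. 220.] 98 [492. 326.  58.] [[480.0, 317.0, 17.0], [508.0, 339.0, 106.0]]
```

Run:
```python
from h import *
a=cv2.imread("pics/scene0.png")[150:270,120:400];b=cv2.imread("pics/top0.png")[130:240,130:400]
a=cv2.resize(a,None,fx=2.8,fy=2.5,interpolation=2);b=cv2.resize(b,(a.shape[1],290),interpolation=2)
cv2.imwrite("pics/c0.png",np.vstack([a,b]))
p=get_image("top");X=cloud(p);cv2.imwrite("pics/z0.png",cv2.resize(p["image"][160:225,225:305],None,fx=9,fy=9,interpolation=0))
p2=get_image("scene");X2=cloud(p2)
for n,p,X in(("top",p,X),("sc",p2,X2)):
    near=(np.hypot(X[...,0]-578,X[...,1]+46)<150)&(p["z_map"]>0)
    Z=X[...,2]
    im=p["image"].astype(int)
    # tank top
    m=near&(abs(Z-50)<5); pts=X[m][:,:2].astype(np.float32); print(n,"tank rect",m.sum(),cv2.minAreaRect(pts))
    m=near&(abs(Z-101)<4)&(np.hypot(X[...,0]-580,X[...,1]+46)>48); print("block",m.sum(),cv2.minAreaRect(X[m][:,:2].astype(np.float32)),X[m].mean(0))
    # tab: blue
    bl=(im[...,0]>im[...,2]+40)&near&(Z>90); print("blue",bl.sum(),Z[bl].max() if bl.any() else 0)
    t=near&(Z>138)&(Z<155)&(np.hypot(X[...,0]-578,X[...,1]+46)<50)
    print("tabtop",t.sum(),X[t].mean(0),cv2.minAreaRect(X[t][:,:2].astype(np.float32)))
    d=near&(abs(Z-109)<3)&(np.hypot(X[...,0]-578,X[...,1]+46)<50);print("disc",d.sum(),cv2.minEnclosingCircle(X[d][:,:2].astype(np.float32)),np.median(Z[d]))
    k=near&(Z>115)&(np.hypot(X[...,0]-578,X[...,1]+46)>50);print("knob",k.sum(),X[k].mean(0),Z[k].max(),cv2.minAreaRect(X[k][:,:2].astype(np.float32)))
```

```text
top tank rect 1172 ((608.781982421875, -60.7357177734375), (182.31988525390625, 198.0678253173828), 8.504460334777832)
block 129 ((646.1407470703125, -110.61672973632812), (158.2025146484375, 70.10053253173828), 13.371482849121094) [ 595.80656989 -119.60889102   99.79282748]
blue 58 153.43956748467053
tabtop 49 [579.64027888 -45.31525018 145.58944109] ((579.7198486328125, -45.39152908325195), (13.616057395935059, 38.96934509277344), 79.37059020996094)
disc 172 ((579.6768798828125, -52.36188507080078), 40.757389068603516) 108.78274195687047
knob 202 [691.6261164  -91.88371161 143.91372619] 198.39186059763153 ((662.7154541015625, -111.40869140625), (156.66749572753906, 51.37556076049805), 24.729923248291016)
sc tank rect 795 ((605.6340942382812, -63.90673828125), (184.790771484375, 199.49234008789062), 9.617159843444824)
block 142 ((636.9429931640625, -117.59136962890625), (142.0239715576172, 66.21080780029297), 11.181532859802246) [ 605.44879623 -120.39605828  100.53196984]
blue 105 150.87308330516058
tabtop 47 [576.55180272 -49.692266   144.89007017] ((578.6181030273438, -47.802085876464844), (15.861377716064453, 41.102821350097656), 80.54020690917969)
disc 148 ((577.7955322265625, -48.0880241394043), 34.89820098876953) 108.8595233647468
knob 267 [ 682.97013325 -101.09445165  140.45105378] 188.81425467680646 ((659.2352294921875, -115.82151794433594), (156.70452880859375, 50.679080963134766), 24.788904190063477)
```

View pics/c0.png

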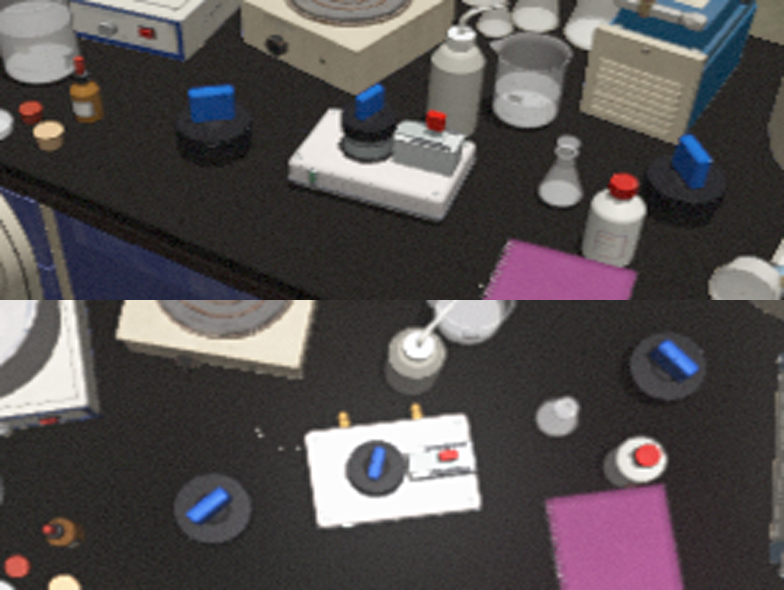

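View pics/z0.png

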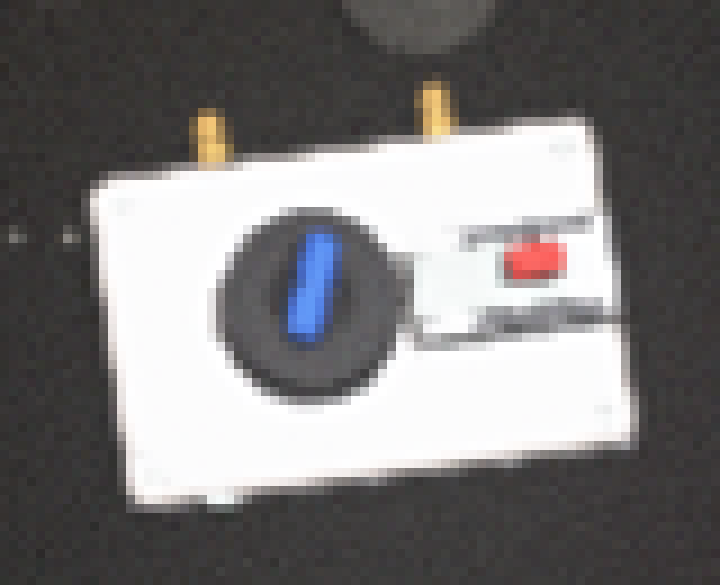

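The reservoir is in the middle: the small cap with the blue tab shows in the top view at about (260,193), and the red knob at about (284,189). The larger caps on each side are look-alikes. Next I'll refine the cap axis, tab angle and tank yaw.

Run:
```python
from h import *
for n in("top","scene"):
  for r in range(2):
    p=get_image(n);X=cloud(p);Z=X[...,2];im=p["image"].astype(int);D=np.hypot(X[...,0]-579,X[...,1]+46)
    ok=p["z_map"]>0
    red=ok&(im[...,2]>im[...,1]+60)&(im[...,2]>im[...,0]+60)&(D<120)
    top=red&(Z>131);print(n,"red",red.sum(),X[red].mean(0).round(1),"top",X[top].mean(0).round(1), cv2.minAreaRect(X[top][:,:2].astype(np.float32)))
    # white top plate only
    w=ok&(abs(Z-50)<4)&(D<135)&(im.min(-1)>150)
    print("rect",cv2.minAreaRect(X[w][:,:2].astype(np.float32)))
    bl=ok&(im[...,0]>im[...,2]+40)&(D<40)&(Z>138)&(Z<152)
    q=X[bl][:,:2];c=q.mean(0);e,V=np.linalg.eigh(np.cov(q.T));v=V[:,1];print("tab",len(q),c.round(1),np.degrees(np.arctan2(v[1],v[0])).round(1),X[bl][:,2].mean(),np.sqrt(e*12))
    d=ok&(abs(Z-109)<2.5)&(D<40);c0,rr=cv2.minEnclosingCircle(X[d][:,:2].astype(np.float32));print("disc",c0,rr)
```

```text
top red 24 [ 591.9 -128.5  135. ] top [ 591.6 -128.6  135.7] ((591.4118041992188, -128.428955078125), (10.259807586669922, 19.955575942993164), 1.5449193716049194)
rect ((583.2056884765625, -65.17921447753906), (128.6312255859375, 197.2767333984375), 8.51223087310791)
tab 47 [580.1 -45.6] 168.6 145.2650854523105 [13.54064522 39.01077556]
disc (579.8401489257812, -45.702457427978516) 34.50296401977539
top red 24 [ 591.8 -128.4  135.7] top [ 592.  -128.3  136. ] ((591.4429321289062, -128.2690887451172), (10.485154151916504, 20.723974227905273), 2.548872470855713)
rect ((582.3128662109375, -65.29894256591797), (129.98629760742188, 196.2687225341797), 8.863930702209473)
tab 48 [579.7 -45.6] 169.3 145.1363883070153 [13.75340226 39.58906588]
disc (579.135009765625, -45.583984375) 33.967247009277344
scene red 50 [ 590.2 -131.7  127.8] top [ 588.8 -131.6  136.1] ((589.014404296875, -130.6939239501953), (14.20845890045166, 20.108076095581055), 12.04966926574707)
rect ((579.9536743164062, -68.98587799072266), (129.85455322265625, 196.5767059326172), 8.887619018554688)
tab 47 [576.8 -49.6] 168.4 144.8513610758661 [14.71593692 42.45634419]
disc (577.7003173828125, -48.044212341308594) 35.9297981262207
scene red 51 [ 590.1 -131.5  127.7] top [ 589.4 -131.9  135.5] ((590.902587890625, -131.5884552001953), (21.878955841064453, 15.754571914672852), 85.81401824951172)
rect ((578.0992431640625, -69.55143737792969), (129.4202117919922, 197.91209411621094), 7.224163055419922)
tab 49 [576.3 -50.1] 169.4 145.0009452563073 [14.21202726 43.04590689]
disc (578.1900024414062, -49.42988204956055) 35.103816986083984
```

>>> send_rows([
  [0,-0.031,-0.027,0,-0.015],
  [0,-0.031,-0.027,0,-0.015],
  [0,-0.031,-0.027,0,-0.015],
  [0,-0.031,-0.027,0,-0.015],
  [0,-0.031,-0.027,0,-0.015],
  [0,-0.031,-0.027,0,-0.015],
  [0,-0.031,-0.027,0,-0.015],
  [0,-0.031,-0.027,0,-0.015],
  [0,-0.031,-0.027,0,-0.015],
  [0,-0.031,-0.027,0,-0.015],
  [0,-0.031,-0.027,0,-0.015],
  [0,-0.031,-0.027,0,-0.015],
])

```text
clock: 1.9
eef_pos: [501.2, 194.6, 204.6]
tool_rot: [3.131, -0.003, 2.98]
force: [0.8, 0.1, 0.2]
width: 42.6
```

```bash
cat >> h.py <<'E'
from scipy.spatial.transform import Rotation as Ro
def to(x,y,z,yaw,n):
    s=read_state();R=Ro.from_euler("xyz",s["tool_rot"]).as_matrix()
    d=R.T@(np.array([x,y,z])-s["eef_pos"])/1000
    dy=(yaw-s["tool_rot"][2]+np.pi)%(2*np.pi)-np.pi
    print("pos",s["eef_pos"].round(1),"rot",s["tool_rot"].round(3),"q",s["qpos"].round(2),"f",s["force"].round(2),"t",s["torque"].round(3),"w",round(s["width"],1),"clk",s["clock"])
    print("delta",d.round(4),"roll",round(-dy,3),"per row",(d/n).round(4),round(-dy/n,4))
E
python3 -c "
from h import *
to(578.3,-47.3,180,2.948,8)"
```

```text
pos [501.2 194.6 204.6] rot [ 3.131e+00 -3.000e-03  2.980e+00] q [-0.41  0.47 -0.01  1.84 -0.01  0.83  1.  ] f [0.82 0.07 0.21] t [-0.028 -0.003  0.011] w 42.6 clk 1.9
delta [-0.115  -0.2267  0.0217] roll 0.032 per row [-0.0144 -0.0283  0.0027] 0.004
```

>>> send_rows([
  [0,0,0,0,0.124],
  [0,0,0,0,0.124],
  [0,0,0,0,0.124],
  [0,0,0,0,0.124],
  [0,0,0,0,0.124],
  [0,0,0,0,0.124],
  [0,0,0,0,0.124],
  [0,0,0,0,0.124],
  [0,0,0,0,0.124],
  [0,0,0,0,0.124],
  [0,0,0,0,0.124],
  [0,0,0,0,0.124],
])

```text
clock: 2.9
eef_pos: [512.5, 176.7, 206.7]
tool_rot: [3.135, -0.009, 1.475]
force: [0.2, 0.4, -0.6]
width: 42.9
```

>>> send_rows([
  [0,0,0,0,0.124],
  [0,0,0,0,0.124],
  [0,0,0,0,0.124],
  [0,0,0,0,0.124],
  [0,0,0,0,0.124],
  [0,0,0,0,0.124],
  [0,0,0,0,0.124],
  [0,0,0,0,0.124],
  [0,0,0,0,0.124],
  [0,0,0,0,0.124],
  [0,0,0,0,0.124],
  [0,0,0,0,0.124],
])

```text
clock: 3.9
eef_pos: [513.1, 179.6, 208.7]
tool_rot: [-3.129, -0.011, -0.024]
force: [-1.4, -0.5, -0.5]
width: 42.4
```

```bash
python3 -c "
from h import *
to(578.3,-47.3,175,-0.194,8)"
```

```text
pos [513.1 179.6 208.7] rot [-3.129 -0.011 -0.024] q [-0.92  0.6   0.85  1.84 -0.57  0.94 -1.41] f [-1.4  -0.5  -0.48] t [-0.012  0.044  0.045] w 42.4 clk 3.9
delta [0.0703 0.2257 0.0316] roll 0.17 per row [0.0088 0.0282 0.0039] 0.0212
```

>>> send_rows([
  [0,0.008,0.028,0.001,0.02],
  [0,0.008,0.028,0.001,0.02],
  [0,0.008,0.028,0.001,0.02],
  [0,0.008,0.028,0.001,0.02],
  [0,0.008,0.028,0.001,0.02],
  [0,0.008,0.028,0.001,0.02],
  [0,0.008,0.028,0.001,0.02],
  [0,0,0,0,0],
])

```text
clock: 4.57
eef_pos: [555.0, -21.7, 198.3]
tool_rot: [-3.126, -0.01, -0.162]
force: [0.6, -1.1, 0.1]
width: 43.0
```

```bash
python3 -c "
from h import *
to(578.3,-47.3,175,-0.194,4)"
```

```text
pos [555.  -21.7 198.3] rot [-3.126 -0.01  -0.162] q [-0.52  0.63  0.84  1.82 -0.59  0.94 -1.15] f [ 0.62 -1.11  0.05] t [-0.08   0.039 -0.062] w 43.0 clk 4.5667
delta [0.0269 0.0218 0.0232] roll 0.032 per row [0.0067 0.0055 0.0058] 0.0081
```

>>> send_rows([
  [0,0.0067,0.0055,0.006,0.008],
  [0,0.0067,0.0055,0.006,0.008],
  [0,0.0067,0.0055,0.006,0.008],
  [0,0.0067,0.0055,0.006,0.008],
  [0,0,0,0,0],
  [0,0,0,0,0],
])

```text
clock: 5.07
eef_pos: [580.0, -50.4, 172.4]
tool_rot: [-3.125, -0.01, -0.198]
force: [-0.3, -0.1, -0.0]
width: 42.4
```

```bash
python3 -c "
from h import *
to(578.3,-47.3,118,-0.194,6)
p=get_image('scene');cv2.imwrite('pics/s1.png',cv2.resize(p['image'][130:260,180:330],None,fx=5,fy=4.5))
to(578.3,-47.3,118,-0.194,6)
"
```

```text
pos [580.  -50.4 172.4] rot [-3.125 -0.01  -0.198] q [-0.43  0.7   0.81  1.78 -0.64  0.94 -1.12] f [-0.31 -0.13 -0.  ] t [0.02  0.046 0.012] w 42.4 clk 5.0667
delta [-0.0028 -0.0018  0.0544] roll -0.004 per row [-0.0005 -0.0003  0.0091] -0.0006
pos [579.9 -50.3 172.4] rot [-3.125 -0.01  -0.198] q [-0.43  0.7   0.81  1.78 -0.64  0.93 -1.12] f [-0.04 -1.11  0.07] t [-0.018  0.015  0.019] w 42.6 clk 5.1167
delta [-0.0027 -0.0017  0.0544] roll -0.004 per row [-0.0004 -0.0003  0.0091] -0.0006
```

View pics/s1.png

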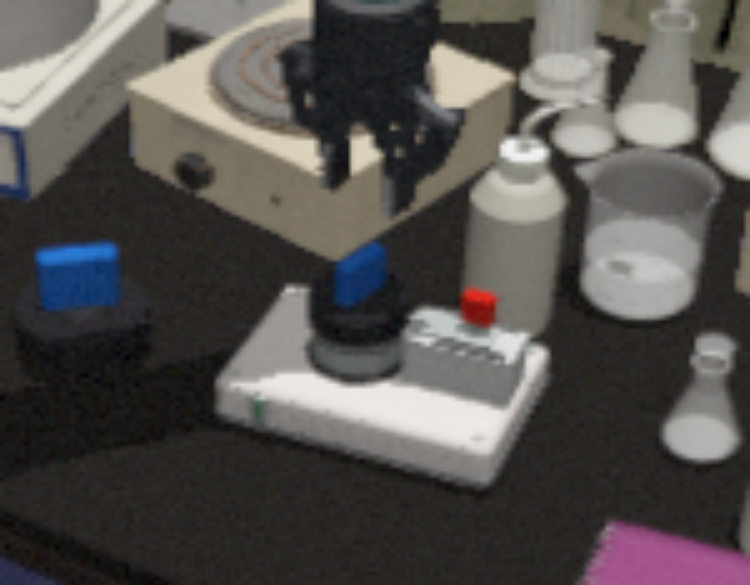

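The open fingers (about (335,175) and (400,200)) straddle the tab at (360,275), so I'll descend.

>>> send_rows([
  [0,-0.0007,-0.0005,0.01,0],
  [0,-0.0007,-0.0005,0.01,0],
  [0,-0.0007,-0.0005,0.01,0],
  [0,-0.0007,-0.0005,0.01,0],
  [0,0,0,0.006,0],
  [0,0,0,0.003,0],
  [0,0,0,0,0],
])

```text
clock: 5.7
eef_pos: [576.5, -43.0, 117.4]
tool_rot: [-3.123, -0.007, -0.193]
force: [-0.7, -0.3, 0.1]
width: 42.6
```

```bash
python3 -c "
from h import *
to(578.3,-47.3,118,-0.194,1)
"
```

```text
pos [576.5 -43.  117.4] rot [-3.123 -0.007 -0.193] q [-0.41  0.76  0.74  1.83 -0.71  0.83 -1.06] f [-0.73 -0.28  0.13] t [-0.017  0.023  0.01 ] w 42.6 clk 5.7
delta [ 0.0026  0.0038 -0.0006] roll 0.001 per row [ 0.0026  0.0038 -0.0006] 0.0005
```

>>> send_rows([
  [0,0.0025,0.0035,0,0],
  [0,0,0,0,0],
  [-0.4,0,0,0,0],
  [-0.4,0,0,0,0],
])

```text
clock: 6.03
eef_pos: [579.0, -48.0, 117.8]
tool_rot: [-3.124, -0.008, -0.194]
force: [0.5, -0.5, 0.5]
width: 26.2
```

```bash
python3 -c "
from h import *
to(578.3,-47.3,118,-0.194,1)
p=get_image('top');X=cloud(p);cv2.imwrite('pics/t1.png',cv2.resize(p['image'][165:220,230:300],None,fx=9,fy=9,interpolation=0))
"
```

```text
pos [579.  -48.  117.8] rot [-3.124 -0.008 -0.194] q [-0.4   0.76  0.74  1.83 -0.71  0.83 -1.06] f [ 0.5  -0.51  0.47] t [-0.051 -0.014 -0.012] w 26.2 clk 6.0333
delta [-0.0009 -0.0006 -0.0002] roll 0.0 per row [-0.0009 -0.0006 -0.0002] 0.0001
```

View pics/t1.png

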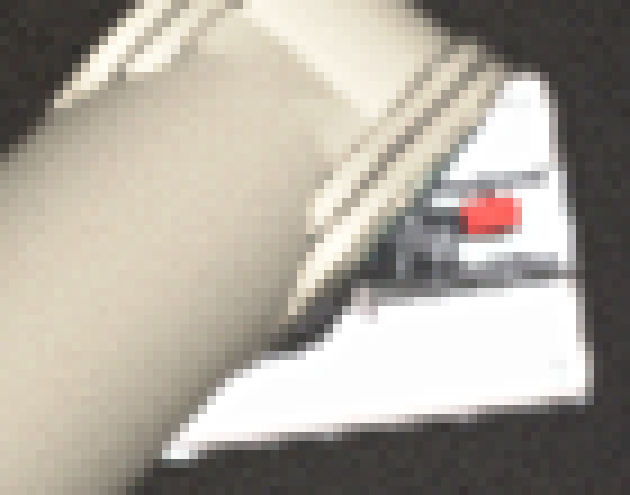

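The arm hides the cap in the top view. I'll close in small steps and watch the force.

>>> send_rows([
  [-0.6,0,0,0,0],
  [-0.6,0,0,0,0],
  [-0.62,0,0,0,0],
])

```text
clock: 6.33
eef_pos: [579.6, -48.1, 118.6]
tool_rot: [-3.123, -0.01, -0.194]
force: [0.5, 0.4, 0.5]
width: 16.2
```

>>> send_rows([
  [-0.66,0,0,0,0],
  [-0.66,0,0,0,0],
])

```text
clock: 6.5
eef_pos: [579.7, -48.0, 118.8]
tool_rot: [-3.123, -0.01, -0.194]
force: [-0.2, 0.4, 0.0]
width: 14.7
```

```bash
python3 -c "
from h import *
to(578.3,-47.3,118,-0.194,1)
"
```

```text
pos [579.7 -48.  118.8] rot [-3.123 -0.01  -0.194] q [-0.4   0.76  0.74  1.82 -0.71  0.83 -1.06] f [-0.21  0.37  0.05] t [-0.039 -0.008  0.006] w 14.7 clk 6.5
delta [-0.0015 -0.0004  0.0008] roll 0.0 per row [-0.0015 -0.0004  0.0008] 0.0003
```

>>> send_rows([
  [-1,0,0,0,0],
  [-1,0,0,0,0],
  [-1,0,0,0,0],
])

```text
clock: 6.75
eef_pos: [579.8, -48.0, 119.0]
tool_rot: [-3.123, -0.01, -0.194]
force: [0.6, -1.0, -0.4]
width: 11.4
```

```bash
python3 -c "
from h import *
to(578.3,-47.3,118,-0.194,1)
"
```

```text
pos [579.8 -48.  119. ] rot [-3.123 -0.01  -0.194] q [-0.4   0.76  0.74  1.82 -0.71  0.83 -1.06] f [ 0.57 -0.99 -0.4 ] t [-0.033 -0.008 -0.009] w 11.4 clk 6.75
delta [-0.0016 -0.0004  0.001 ] roll 0.0 per row [-0.0016 -0.0004  0.001 ] 0.0003
```

>>> send_rows([
  [-1,0,0,0,0],
  [-1,0,0,0,0],
])

```text
clock: 6.92
eef_pos: [579.9, -47.9, 119.0]
tool_rot: [-3.123, -0.01, -0.194]
force: [0.3, -1.0, 0.7]
width: 11.2
```

```bash
python3 -c "
from h import *
to(578.3,-47.3,118,-0.194,1)
p=get_image('scene');cv2.imwrite('pics/s2.png',cv2.resize(p['image'][150:230,220:300],None,fx=9,fy=7))
"
```

```text
pos [579.9 -47.9 119. ] rot [-3.123 -0.01  -0.194] q [-0.4   0.76  0.74  1.82 -0.71  0.83 -1.06] f [ 0.26 -0.96  0.74] t [-0.029  0.065  0.016] w 11.2 clk 6.9167
delta [-0.0017 -0.0003  0.001 ] roll 0.0 per row [-0.0017 -0.0003  0.001 ] 0.0004
```

View pics/s2.png

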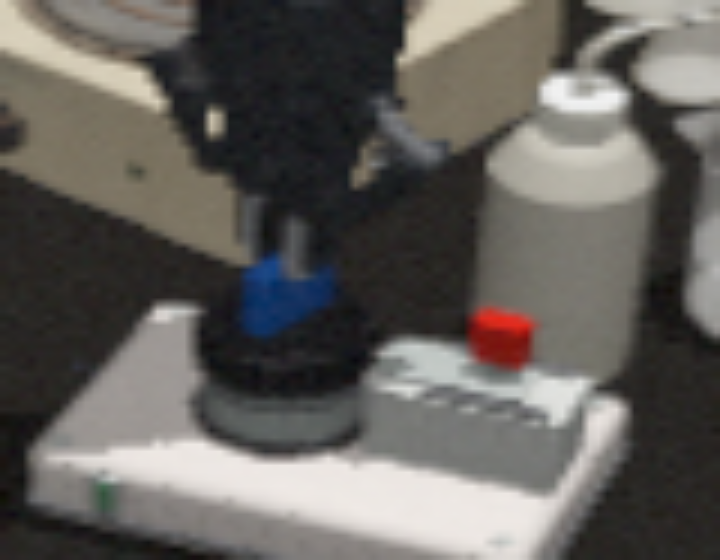

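The grip holds: width is stable at 11.2 mm and the tab is between the pads. Next is a light press to calibrate the downward force.

>>> send_rows([
  [-1,0,0,0.001,0],
  [-1,0,0,0.001,0],
])

```text
clock: 7.13
eef_pos: [580.5, -48.1, 118.0]
tool_rot: [-3.123, -0.012, -0.194]
force: [-1.9, 0.2, 8.4]
width: 11.3
```

>>> send_rows([
  [-1,0,0,0.001,-0.03],
  [-1,0,0,0.001,-0.03],
])

```text
clock: 7.3
eef_pos: [581.0, -48.4, 117.8]
tool_rot: [-3.122, -0.014, -0.133]
force: [-1.7, 1.2, 10.6]
width: 11.4
```

```bash
python3 -c "
from h import *
to(578.3,-47.3,118,-0.194,1)
"
```

```text
pos [581.  -48.4 117.8] rot [-3.122 -0.014 -0.133] q [-0.39  0.75  0.72  1.82 -0.7   0.82 -1.01] f [-1.73  1.22 10.61] t [ 0.147  0.726 -0.062] w 11.4 clk 7.3
delta [-0.0029 -0.0008 -0.0002] roll 0.061 per row [-0.0029 -0.0008 -0.0002] 0.0614
```

>>> send_rows([
  [-1,-0.0007,0,0.001,-0.03],
  [-1,-0.0007,0,0.001,-0.03],
  [-1,-0.0005,0,0.001,-0.03],
])

```text
clock: 7.55
eef_pos: [580.6, -49.1, 118.1]
tool_rot: [-3.123, -0.02, -0.04]
force: [-0.8, 0.4, 7.1]
width: 11.3
```

```bash
python3 -c "
from h import *
to(578.3,-47.3,118,-0.194,1)
"
```

```text
pos [580.6 -49.1 118.1] rot [-3.123 -0.02  -0.04 ] q [-0.37  0.74  0.7   1.83 -0.68  0.8  -0.93] f [-0.78  0.36  7.08] t [ 0.182  0.319 -0.033] w 11.3 clk 7.55
delta [-0.0024 -0.0017  0.0001] roll 0.154 per row [-0.0024 -0.0017  0.0001] 0.1544
```

>>> send_rows([
  [-1,-0.0005,-0.0005,0.0012,-0.03],
  [-1,-0.0005,-0.0005,0.0012,-0.03],
  [-1,-0.0005,-0.0005,0.0012,-0.03],
])

```text
clock: 7.8
eef_pos: [581.1, -48.8, 118.0]
tool_rot: [-3.125, -0.028, 0.053]
force: [-1.6, 0.7, 8.7]
width: 11.5
```

```bash
python3 -c "
from h import *
to(578.3,-47.3,118,-0.194,1)
"
```

```text
pos [581.1 -48.8 118. ] rot [-3.125 -0.028  0.053] q [-0.36  0.73  0.67  1.83 -0.66  0.79 -0.85] f [-1.62  0.67  8.68] t [ 0.098  0.302 -0.061] w 11.5 clk 7.8
delta [-0.0028 -0.0017 -0.0001] roll 0.247 per row [-0.0028 -0.0017 -0.0001] 0.2471
```

Tilt is creeping up while I press with a firm grip. The cap drops if it's let, so I'll hold the tab loosely, turn it like a wrench, and let it fall by its own weight.

>>> send_rows([
  [-0.62,0,0,0,0],
  [-0.62,0,0,0,0],
  [-0.62,-0.002,-0.001,0.002,0],
  [-0.62,0,0,0.002,0],
  [-0.62,0,0,0,0],
])

```text
clock: 8.22
eef_pos: [579.0, -47.9, 113.6]
tool_rot: [-3.125, -0.028, 0.053]
force: [-0.2, -0.4, -0.1]
width: 16.7
```

```bash
cat >> h.py <<'E'
def tab():
    p=get_image('scene');X=cloud(p);im=p["image"].astype(int);Z=X[...,2]
    D=np.hypot(X[...,0]-579,X[...,1]+47)
    bl=(p["z_map"]>0)&(im[...,0]>im[...,2]+40)&(D<35)&(Z>90)
    dk=(p["z_map"]>0)&(im.max(-1)<90)&(D<45)&(Z>75)&(Z<125)
    print("blue n",bl.sum(),"z pct 5 50 95",np.percentile(Z[bl],[5,50,95]).round(1),"blue rows",np.where(bl)[0].min(),np.where(bl)[0].max())
    return p
E
python3 -c "
from h import *
to(578.3,-47.3,118,-0.194,1)
p=tab();cv2.imwrite('pics/s3.png',cv2.resize(p['image'][150:230,220:300],None,fx=9,fy=7))
"
```

```text
pos [579.  -47.9 113.6] rot [-3.125 -0.028  0.053] q [-0.36  0.73  0.66  1.84 -0.67  0.77 -0.85] f [-0.21 -0.38 -0.15] t [-0.052  0.008  0.037] w 16.7 clk 8.2167
delta [-0.0005 -0.0007 -0.0044] roll 0.247 per row [-0.0005 -0.0007 -0.0044] 0.2467
blue n 67 z pct 5 50 95 [113.9 133.1 149.8] blue rows 185 197
```

View pics/s3.png

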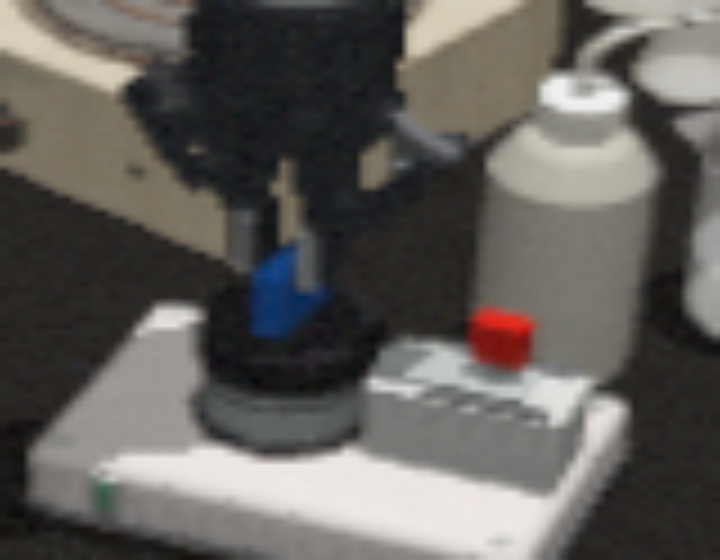

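>>> send_rows([
  [-0.65,0,0,0,-0.03],
  [-0.65,0,0,0,-0.03],
  [-0.65,0,0,0,-0.03],
  [-0.65,0,0,0,-0.03],
])

```text
clock: 8.6
eef_pos: [579.1, -48.7, 113.4]
tool_rot: [-3.13, -0.03, 0.183]
force: [-0.2, -0.2, 0.7]
width: 14.9
```

```bash
python3 -c "
from h import *
to(578.6,-47.5,114,-0.194,1)
p=tab()
"
```

```text
pos [579.1 -48.7 113.4] rot [-3.13  -0.03   0.183] q [-0.34  0.72  0.63  1.84 -0.64  0.76 -0.75] f [-0.24 -0.19  0.71] t [-0.092  0.103 -0.035] w 14.9 clk 8.6
delta [-0.0002 -0.0013 -0.0006] roll 0.377 per row [-0.0002 -0.0013 -0.0006] 0.3766
blue n 60 z pct 5 50 95 [116.4 135.6 148.1] blue rows 184 197
```

>>> send_rows([
  [-0.65,0,-0.0006,0,-0.03],
  [-0.65,0,-0.0006,0,-0.03],
  [-0.65,0,0,0,-0.03],
])

```text
clock: 8.9
eef_pos: [579.0, -47.8, 113.6]
tool_rot: [-3.133, -0.031, 0.28]
force: [-0.3, 0.5, 1.3]
width: 14.8
```

```bash
python3 -c "
from h import *
to(578.6,-47.5,114,-0.194,1)
p=tab();cv2.imwrite('pics/s4.png',cv2.resize(p['image'][150:230,220:300],None,fx=9,fy=7))
"
```

```text
pos [579.  -47.8 113.6] rot [-3.133 -0.031  0.28 ] q [-0.33  0.72  0.6   1.84 -0.61  0.75 -0.67] f [-0.3   0.5   1.28] t [-0.128  0.025  0.027] w 14.8 clk 8.9
delta [-0.0003 -0.0004 -0.0004] roll 0.474 per row [-0.0003 -0.0004 -0.0004] 0.4738
blue n 69 z pct 5 50 95 [115.8 135.9 150. ] blue rows 183 198
```

View pics/s4.png

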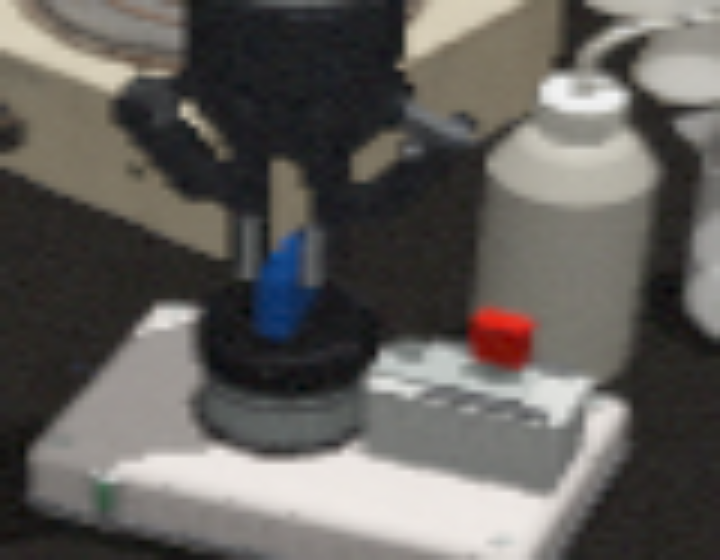

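The cap follows and is still up (tab top around row 230). Continuing.

>>> send_rows([
  [-0.65,0,0,0,-0.03],
  [-0.65,0,0,0,-0.03],
  [-0.65,0,0,0,-0.03],
])

```text
clock: 9.2
eef_pos: [578.9, -48.0, 113.6]
tool_rot: [-3.136, -0.031, 0.376]
force: [0.5, -0.7, 0.6]
width: 15.0
```

```bash
python3 -c "
from h import *
to(578.6,-47.5,114,-0.194,1)
p=tab()
"
```

```text
pos [578.9 -48.  113.6] rot [-3.136 -0.031  0.376] q [-0.31  0.71  0.57  1.84 -0.59  0.74 -0.6 ] f [ 0.51 -0.66  0.58] t [-0.076  0.033 -0.001] w 15.0 clk 9.2
delta [-0.0001 -0.0006 -0.0004] roll 0.57 per row [-0.0001 -0.0006 -0.0004] 0.5704
blue n 64 z pct 5 50 95 [116.2 141.1 149.1] blue rows 183 197
```

>>> send_rows([
  [-0.65,0,0,0,-0.03],
  [-0.65,0,0,0,-0.03],
  [-0.65,0,0,0,-0.03],
])

```text
clock: 9.5
eef_pos: [578.9, -48.0, 113.5]
tool_rot: [-3.139, -0.032, 0.473]
force: [0.6, 0.4, -0.2]
width: 14.9
```

```bash
python3 -c "
from h import *
to(578.6,-47.5,114,-0.194,1)
p=tab()
"
```

```text
pos [578.9 -48.  113.5] rot [-3.139 -0.032  0.473] q [-0.3   0.7   0.55  1.84 -0.56  0.73 -0.53] f [ 0.64  0.35 -0.24] t [-0.125  0.026  0.03 ] w 14.9 clk 9.5
delta [ 0.     -0.0006 -0.0004] roll 0.667 per row [ 0.     -0.0006 -0.0004] 0.6669
blue n 66 z pct 5 50 95 [115.1 141.2 148.6] blue rows 183 198
```

>>> send_rows([
  [-0.65,0,0,0,-0.03],
  [-0.65,0,0,0,-0.03],
  [-0.65,0,0,0,-0.03],
])

```text
clock: 9.8
eef_pos: [578.8, -47.9, 113.5]
tool_rot: [3.141, -0.032, 0.569]
force: [-0.7, -0.8, -0.2]
width: 15.3
```

```bash
python3 -c "
from h import *
to(578.6,-47.5,114,-0.194,1)
p=tab()
"
```

```text
pos [578.8 -47.9 113.5] rot [ 3.141 -0.032  0.569] q [-0.28  0.7   0.52  1.84 -0.54  0.72 -0.45] f [-0.68 -0.76 -0.22] t [-0.075  0.013 -0.06 ] w 15.3 clk 9.8
delta [ 0.0001 -0.0005 -0.0005] roll 0.763 per row [ 0.0001 -0.0005 -0.0005] 0.7634
blue n 64 z pct 5 50 95 [116.  140.3 149.8] blue rows 183 198
```

>>> send_rows([
  [-0.65,0,0,0,-0.03],
  [-0.65,0,0,0,-0.03],
  [-0.65,0,0,0,-0.03],
])

```text
clock: 10.1
eef_pos: [578.8, -47.9, 113.5]
tool_rot: [3.138, -0.032, 0.666]
force: [0.2, -0.4, -0.1]
width: 14.8
```

```bash
python3 -c "
from h import *
to(578.6,-47.5,114,-0.194,1)
p=tab();cv2.imwrite('pics/s5.png',cv2.resize(p['image'][150:230,220:300],None,fx=9,fy=7))
"
```

```text
pos [578.8 -47.9 113.5] rot [ 3.138 -0.032  0.666] q [-0.26  0.69  0.49  1.84 -0.51  0.71 -0.38] f [ 0.16 -0.45 -0.09] t [-0.089 -0.018  0.001] w 14.8 clk 10.1
delta [ 0.0001 -0.0005 -0.0005] roll 0.86 per row [ 0.0001 -0.0005 -0.0005] 0.8599
blue n 67 z pct 5 50 95 [115.4 143.2 149.6] blue rows 183 198
```

View pics/s5.png

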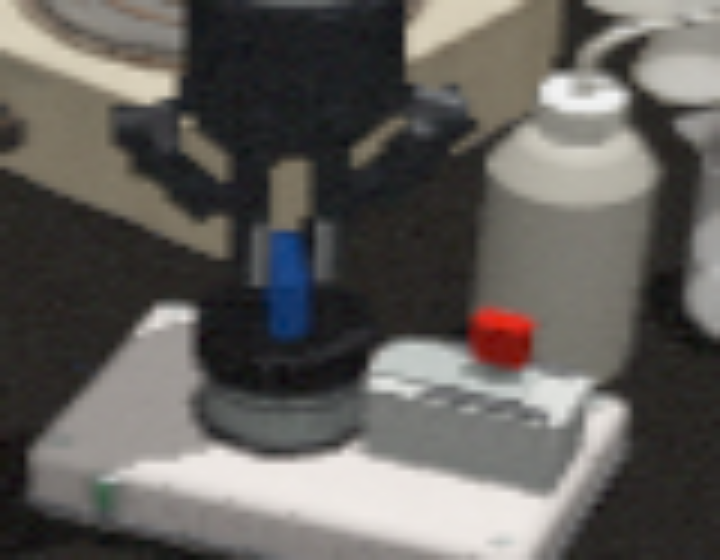

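The tab now faces the camera end-on (column about 290, rows 232–338) and hasn't dropped yet. Turned about 0.85 rad so far.

>>> send_rows([
  [-0.65,0,0,0,-0.03],
  [-0.65,0,0,0,-0.03],
  [-0.65,0,0,0,-0.03],
])

```text
clock: 10.4
eef_pos: [578.9, -47.8, 113.4]
tool_rot: [3.135, -0.031, 0.763]
force: [-0.6, -0.2, 0.0]
width: 15.2
```

```bash
python3 -c "
from h import *
to(578.6,-47.5,114,-0.194,1)
p=tab()
"
```

```text
pos [578.9 -47.8 113.4] rot [ 3.135 -0.031  0.763] q [-0.25  0.69  0.47  1.84 -0.49  0.7  -0.31] f [-0.59 -0.17  0.01] t [-0.044  0.029 -0.032] w 15.2 clk 10.4
delta [ 0.0001 -0.0004 -0.0006] roll 0.957 per row [ 0.0001 -0.0004 -0.0006] 0.9565
blue n 70 z pct 5 50 95 [112.9 131.9 142.6] blue rows 184 198
```

```bash
python3 -c "
from h import *
p=tab();cv2.imwrite('pics/s6.png',cv2.resize(p['image'][150:230,220:300],None,fx=9,fy=7))
"
```

```text
blue n 77 z pct 5 50 95 [105.1 126.9 138.1] blue rows 187 201
```

View pics/s6.png

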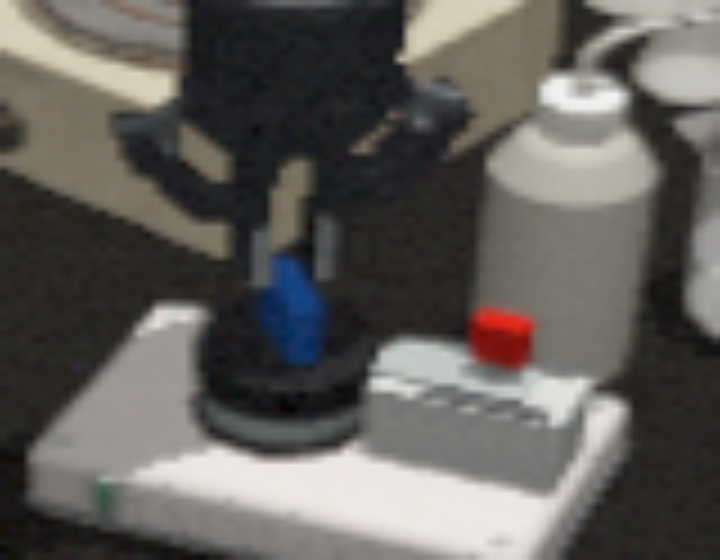

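The picture caught it: the cap dropped about 11 mm (tab top now at row 255, z about 138). Next I'll lower the fingers with it, then screw clockwise.

>>> send_rows([
  [-0.6,0,0,0,0],
  [-0.6,0,0,0,0],
  [-0.6,0,0,0.004,0],
  [-0.6,0,0,0.004,0],
  [-0.6,0,0,0,0],
])

```text
clock: 10.92
eef_pos: [579.1, -47.4, 104.9]
tool_rot: [3.135, -0.032, 0.76]
force: [0.4, -0.4, -0.6]
width: 17.0
```

```bash
python3 -c "
from h import *
to(578.8,-47.8,104,0,1)
p=tab()
"
```

```text
pos [579.1 -47.4 104.9] rot [ 3.135 -0.032  0.76 ] q [-0.24  0.7   0.46  1.85 -0.5   0.69 -0.3 ] f [ 0.39 -0.44 -0.56] t [-0.054 -0.073 -0.024] w 17.0 clk 10.9167
delta [-0.0005  0.0001  0.0009] roll 0.76 per row [-0.0005  0.0001  0.0009] 0.7601
blue n 71 z pct 5 50 95 [104.8 127.1 137.5] blue rows 186 201
```

>>> send_rows([
  [-0.65,0,0,0,0],
  [-0.65,0,0,0,0.03],
  [-0.65,0,0,0,0.03],
  [-0.65,0,0,0,0.03],
  [-0.65,0,0,0,0.03],
  [-0.65,0,0,0,0.03],
])

```text
clock: 11.47
eef_pos: [579.1, -47.4, 105.1]
tool_rot: [3.141, -0.033, 0.596]
force: [-0.2, -0.2, -0.5]
width: 15.2
```

```bash
python3 -c "
from h import *
to(578.8,-47.8,104,0,1)
p=tab()
"
```

```text
pos [579.1 -47.4 105.1] rot [ 3.141 -0.033  0.596] q [-0.27  0.71  0.5   1.85 -0.54  0.7  -0.42] f [-0.21 -0.22 -0.51] t [-0.117  0.063 -0.002] w 15.2 clk 11.4667
delta [-0.0005  0.0002  0.0011] roll 0.596 per row [-0.0005  0.0002  0.0011] 0.5957
blue n 68 z pct 5 50 95 [101.6 128.7 137.7] blue rows 186 201
```

>>> send_rows([
  [-0.65,0,0,0,0.03],
  [-0.65,0,0,0,0.03],
  [-0.65,0,0,0,0.03],
  [-0.65,0,0,0,0.03],
])

```text
clock: 11.85
eef_pos: [579.0, -47.6, 105.1]
tool_rot: [-3.138, -0.032, 0.465]
force: [0.6, 0.1, -0.6]
width: 15.4
```

```bash
python3 -c "
from h import *
to(578.8,-47.8,104,0,1)
p=tab();cv2.imwrite('pics/s7.png',cv2.resize(p['image'][150:230,220:300],None,fx=9,fy=7))
"
```

```text
pos [579.  -47.6 105.1] rot [-3.138 -0.032  0.465] q [-0.29  0.71  0.54  1.85 -0.58  0.71 -0.52] f [ 0.64  0.07 -0.55] t [-0.122  0.007  0.053] w 15.4 clk 11.85
delta [-0.0004  0.0001  0.0011] roll 0.465 per row [-0.0004  0.0001  0.0011] 0.4652
blue n 70 z pct 5 50 95 [ 99.9 131.4 137.3] blue rows 186 201
```

View pics/s7.png

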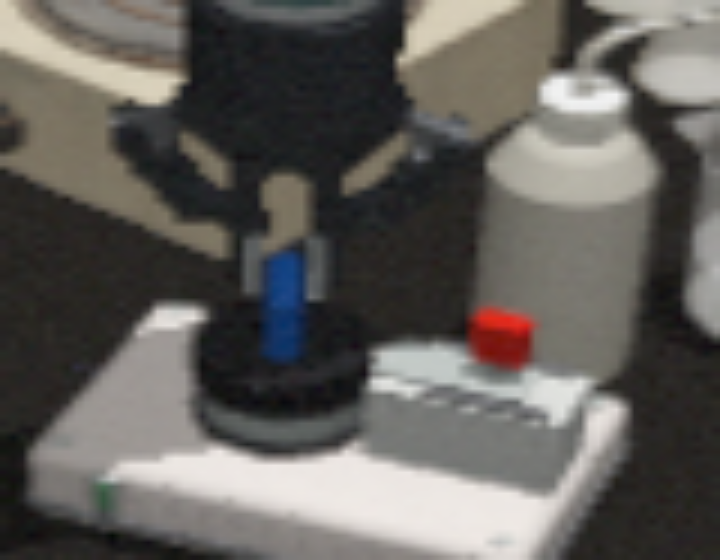

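>>> send_rows([
  [-0.65,0,0,0,0.03],
  [-0.65,0,0,0,0.03],
  [-0.65,0,0,0,0.03],
  [-0.65,0,0,0,0.03],
])

```text
clock: 12.23
eef_pos: [578.9, -47.6, 105.0]
tool_rot: [-3.134, -0.031, 0.335]
force: [-0.6, 0.1, -0.6]
width: 14.5
```

```bash
python3 -c "
from h import *
to(578.8,-47.8,103,0,1)
p=tab()
"
```

```text
pos [578.9 -47.6 105. ] rot [-3.134 -0.031  0.335] q [-0.31  0.72  0.58  1.85 -0.61  0.73 -0.62] f [-0.61  0.06 -0.63] t [-0.075 -0.022 -0.009] w 14.5 clk 12.2333
delta [-0.0002  0.0002  0.002 ] roll 0.335 per row [-0.0002  0.0002  0.002 ] 0.3352
blue n 65 z pct 5 50 95 [102.2 129.7 137.6] blue rows 186 201
```

>>> send_rows([
  [-0.65,0,0,0,0.03],
  [-0.65,0,0,0,0.03],
  [-0.65,0,0,0,0.03],
  [-0.65,0,0,0,0.03],
])

```text
clock: 12.62
eef_pos: [579.3, -47.6, 105.1]
tool_rot: [-3.131, -0.031, 0.206]
force: [-0.8, -0.6, -0.0]
width: 15.1
```

```bash
python3 -c "
from h import *
to(578.8,-47.8,103,0,1)
p=tab();cv2.imwrite('pics/s8.png',cv2.resize(p['image'][150:230,220:300],None,fx=9,fy=7))
"
```

```text
pos [579.3 -47.6 105.1] rot [-3.131 -0.031  0.206] q [-0.33  0.73  0.61  1.85 -0.64  0.74 -0.72] f [-0.8  -0.58 -0.03] t [-0.088 -0.029  0.032] w 15.1 clk 12.6167
delta [-0.0006  0.0001  0.002 ] roll 0.206 per row [-0.0006  0.0001  0.002 ] 0.2055
blue n 69 z pct 5 50 95 [101.8 124.  136.9] blue rows 187 201
```

View pics/s8.png

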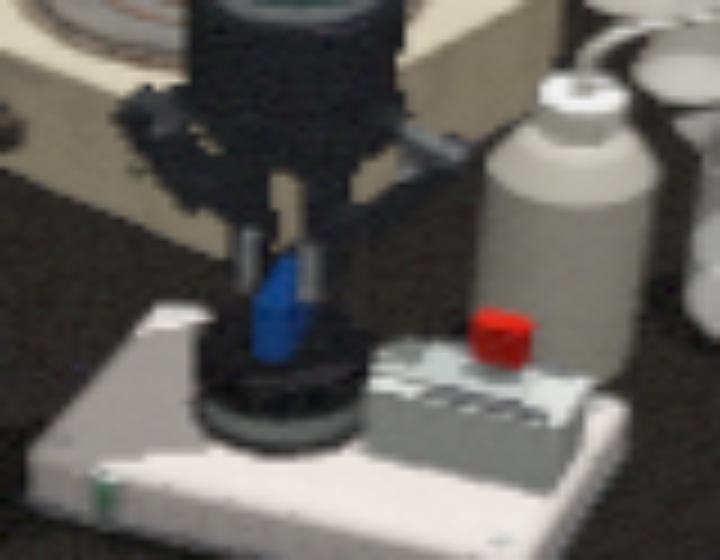

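The cap follows the jaws (tab now slanted, top at about (290,255)) and there is no resistance yet. Continuing.

>>> send_rows([
  [-0.65,0,0,0,0.03],
  [-0.65,0,0,0,0.03],
  [-0.65,0,0,0,0.03],
  [-0.65,0,0,0,0.03],
])

```text
clock: 13.0
eef_pos: [579.4, -47.5, 105.0]
tool_rot: [-3.127, -0.029, 0.076]
force: [0.0, 0.5, -0.3]
width: 14.5
```

```bash
python3 -c "
from h import *
to(578.8,-47.8,103,0,1)
p=tab()
"
```

```text
pos [579.4 -47.5 105. ] rot [-3.127 -0.029  0.076] q [-0.35  0.74  0.65  1.85 -0.68  0.75 -0.82] f [ 0.01  0.45 -0.31] t [-0.099  0.002  0.021] w 14.5 clk 13.0
delta [-0.0007  0.0003  0.002 ] roll 0.076 per row [-0.0007  0.0003  0.002 ] 0.076
blue n 66 z pct 5 50 95 [103.6 123.4 142.1] blue rows 187 201
```

>>> send_rows([
  [-0.65,0,0,0.001,0.03],
  [-0.65,0,0,0.001,0.03],
  [-0.65,0,0,0,0.03],
])

```text
clock: 13.3
eef_pos: [579.8, -47.8, 103.3]
tool_rot: [-3.125, -0.028, -0.02]
force: [-0.9, 0.3, -0.8]
width: 15.1
```

```bash
python3 -c "
from h import *
to(578.8,-47.8,103,0,1)
p=tab()
"
```

```text
pos [579.8 -47.8 103.3] rot [-3.125 -0.028 -0.02 ] q [-0.36  0.75  0.67  1.85 -0.7   0.76 -0.89] f [-0.91  0.28 -0.75] t [-0.065  0.117 -0.003] w 15.1 clk 13.3
delta [-0.0011  0.0001  0.0003] roll -0.02 per row [-0.0011  0.0001  0.0003] -0.0204
blue n 70 z pct 5 50 95 [100.1 118.8 134.3] blue rows 188 201
```

>>> send_rows([
  [-0.65,0,0,0,0.03],
  [-0.65,0,0,0,0.03],
])

```text
clock: 13.52
eef_pos: [579.5, -47.5, 103.2]
tool_rot: [-3.123, -0.026, -0.084]
force: [0.5, -0.2, -0.9]
width: 14.8
```

```bash
python3 -c "
from h import *
to(578.8,-47.8,103,0,1)
p=tab()
cv2.imwrite('pics/s9.png',cv2.resize(p['image'][150:230,220:300],None,fx=9,fy=7))
to(578.8,-47.8,103,0,1)
"
```

```text
pos [579.5 -47.5 103.2] rot [-3.123 -0.026 -0.084] q [-0.37  0.76  0.69  1.85 -0.72  0.77 -0.94] f [ 0.51 -0.17 -0.86] t [-0.012  0.004  0.006] w 14.8 clk 13.5167
delta [-0.0007  0.0003  0.0001] roll -0.084 per row [-0.0007  0.0003  0.0001] -0.0845
blue n 70 z pct 5 50 95 [100.2 117.5 136.1] blue rows 189 201
pos [579.6 -47.5 103.1] rot [-3.123 -0.026 -0.086] q [-0.37  0.76  0.69  1.85 -0.72  0.77 -0.94] f [ 0.54 -0.04 -0.21] t [-0.06   0.051  0.06 ] w 14.9 clk 13.5667
delta [-0.0007  0.0004  0.0001] roll -0.086 per row [-0.0007  0.0004  0.0001] -0.0858
```

View pics/s9.png

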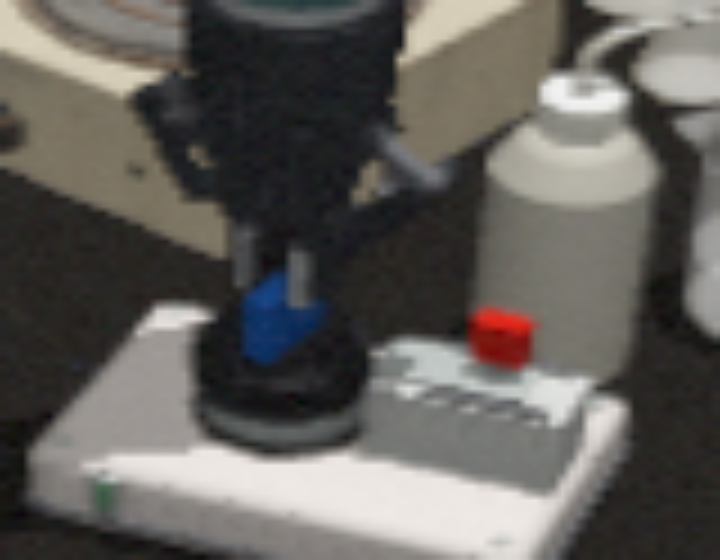

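```bash
cat >> h.py <<'E'
def chk(n=4,pic=None):
    T=[];W=[]
    for i in range(n):
        p=get_image('scene');s=read_state();T.append(s["torque"]);W.append(s["width"])
    to(578.8,-47.8,102,-.194,1);print("mean torque",np.mean(T,0).round(3),"w",np.mean(W).round(2));tab()
    if pic: cv2.imwrite(pic,cv2.resize(p['image'][150:230,220:300],None,fx=9,fy=7))
E
python3 -c "
from h import *
chk()"
```

```text
pos [579.6 -47.6 103.2] rot [-3.123 -0.027 -0.082] q [-0.37  0.76  0.69  1.85 -0.72  0.77 -0.94] f [ 0.19 -0.75 -0.22] t [-0.02   0.026 -0.022] w 15.0 clk 13.7667
delta [-0.0008  0.0003  0.0012] roll 0.112 per row [-0.0008  0.0003  0.0012] 0.1121
mean torque [-0.07   0.019  0.006] w 14.76
blue n 72 z pct 5 50 95 [101.7 117.3 135.4] blue rows 188 201
```

>>> send_rows([
  [-0.65,0,0,0,0.03],
  [-0.65,0,0,0,0.03],
])

```text
clock: 13.98
eef_pos: [579.7, -47.6, 103.3]
tool_rot: [-3.121, -0.026, -0.146]
force: [-0.4, -1.4, -1.4]
width: 15.2
```

```bash
python3 -c "
from h import *
chk()"
```

```text
pos [579.7 -47.7 103.3] rot [-3.121 -0.026 -0.143] q [-0.38  0.77  0.7   1.85 -0.73  0.78 -0.99] f [-0.04 -1.1  -0.91] t [-0.086 -0.014  0.047] w 15.0 clk 14.1833
delta [-0.0009  0.0003  0.0013] roll 0.051 per row [-0.0009  0.0003  0.0013] 0.0511
mean torque [-0.074 -0.015  0.023] w 14.88
blue n 73 z pct 5 50 95 [100.7 116.5 135.7] blue rows 189 201
```

>>> send_rows([
  [-0.65,0,0,0,0.03],
  [-0.65,0,0,0,0.03],
])

```text
clock: 14.4
eef_pos: [579.8, -47.6, 103.4]
tool_rot: [-3.119, -0.025, -0.206]
force: [0.6, -0.5, -1.0]
width: 15.1
```

```bash
python3 -c "
from h import *
chk()"
```

```text
pos [579.7 -47.6 103.3] rot [-3.12  -0.025 -0.203] q [-0.39  0.77  0.72  1.85 -0.74  0.78 -1.04] f [ 1.1  -1.   -1.07] t [-0.029 -0.046  0.052] w 14.7 clk 14.6
delta [-0.0009  0.0004  0.0013] roll -0.009 per row [-0.0009  0.0004  0.0013] -0.0095
mean torque [-0.047 -0.034  0.02 ] w 14.96
blue n 71 z pct 5 50 95 [ 98.5 114.7 134.2] blue rows 189 201
```

>>> send_rows([
  [-0.65,0,0,0,0.03],
])

```text
clock: 14.73
eef_pos: [579.8, -47.6, 103.4]
tool_rot: [-3.119, -0.024, -0.234]
force: [0.4, -0.2, -0.3]
width: 14.7
```

```bash
python3 -c "
from h import *
chk(pic='pics/s10.png')"
```

```text
pos [579.8 -47.6 103.4] rot [-3.119 -0.024 -0.233] q [-0.39  0.77  0.73  1.85 -0.75  0.79 -1.06] f [ 0.58 -0.   -0.23] t [-0.052 -0.069  0.058] w 14.9 clk 14.9333
delta [-0.0009  0.0004  0.0013] roll -0.039 per row [-0.0009  0.0004  0.0013] -0.0394
mean torque [-0.053 -0.037  0.086] w 14.9
blue n 69 z pct 5 50 95 [101.3 114.5 134.5] blue rows 189 201
```

View pics/s10.png

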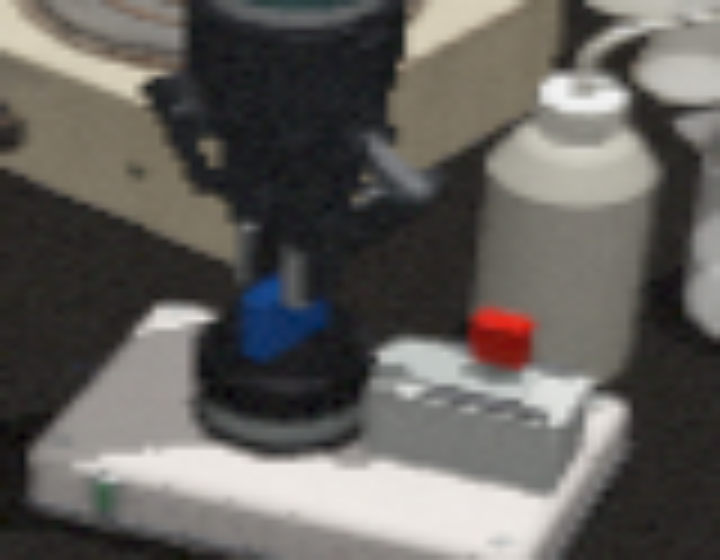

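>>> send_rows([
  [-0.65,0,0,0,0.02],
])

```text
clock: 15.07
eef_pos: [579.7, -47.6, 103.3]
tool_rot: [-3.118, -0.023, -0.254]
force: [0.1, -1.2, -1.0]
width: 15.2
```

```bash
python3 -c "
from h import *
chk(8)"
```

```text
pos [579.8 -47.6 103.3] rot [-3.118 -0.023 -0.253] q [-0.4   0.78  0.73  1.85 -0.76  0.79 -1.08] f [-0.22 -0.67 -1.25] t [-0.059  0.003  0.141] w 15.1 clk 15.4667
delta [-0.0009  0.0005  0.0013] roll -0.059 per row [-0.0009  0.0005  0.0013] -0.0592
mean torque [-0.055 -0.041  0.136] w 14.97
blue n 70 z pct 5 50 95 [100.5 116.2 133.2] blue rows 189 201
```

Torque rises at 2.5 N m/rad (0.020 → 0.086 → 0.136 N m), which is exactly the bush stiffness. So the cap is against a hard stop after about 1.0 rad. I'll ease off, release and check its height.

>>> send_rows([
  [-0.65,0,0,0,-0.04],
  [-0.55,0,0,0,-0.02],
  [-0.4,0,0,0,0],
  [-0.3,0,0,0,0],
  [-0.3,0,0,-0.012,0],
  [-0.3,0,0,-0.02,0],
  [-0.3,0,0,-0.03,0],
  [-0.3,0,0,-0.03,0],
])

```text
clock: 16.18
eef_pos: [572.3, -48.3, 194.4]
tool_rot: [-3.121, -0.011, -0.196]
force: [0.9, 0.5, 0.1]
width: 29.7
```

```bash
python3 -c "
from h import *
to(578.8,-47.8,200,0,1)
for i in range(3):
    p=get_image('scene');X=cloud(p);Z=X[...,2];im=p['image'].astype(int);D=np.hypot(X[...,0]-577.5,X[...,1]+48.5)
    ok=p['z_map']>0
    d=ok&(D<33)&(Z>85)&(Z<115)&(im.max(-1)<110);b=ok&(im[...,0]>im[...,2]+40)&(D<35)&(Z>90);top=b&(Z>np.percentile(Z[b],90)-6)
    print('disc',d.sum(),np.percentile(Z[d],[25,50,75,90]).round(1),'blue95',np.percentile(Z[b],[95]).round(1),np.median(Z[top]).round(1))
    bk=ok&(D>48)&(D<115)&(abs(Z-101)<6)&(X[...,0]<620)&(im.min(-1)>100);print('block z',np.median(Z[bk]).round(1),bk.sum())
cv2.imwrite('pics/s11.png',cv2.resize(p['image'][150:230,220:300],None,fx=9,fy=7))
"
```

```text
pos [572.3 -48.3 194.4] rot [-3.121 -0.011 -0.196] q [-0.46  0.66  0.83  1.78 -0.61  0.97 -1.14] f [0.88 0.48 0.14] t [-0.002 -0.062 -0.008] w 29.7 clk 16.1833
delta [ 0.0064 -0.0019 -0.0055] roll -0.196 per row [ 0.0064 -0.0019 -0.0055] -0.1964
disc 200 [ 93.4  95.3  97.6 106.1] blue95 [133.9] 131.6
block z 100.0 136
disc 190 [ 93.9  95.4  97.5 106.3] blue95 [134.4] 132.3
block z 99.3 136
disc 195 [ 93.8  95.9  97.7 103.9] blue95 [134.4] 132.4
block z 99.4 128
```

View pics/s11.png

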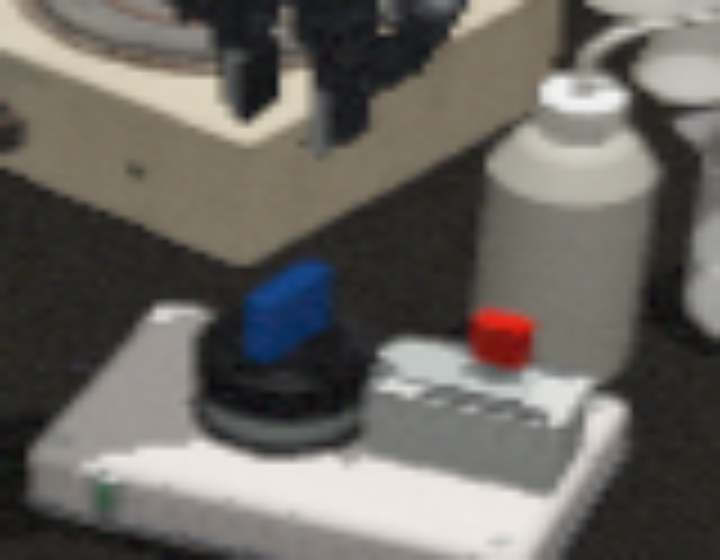

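Disc top measures about 95 mm and the tab top is about 15 mm below the start, which matches home. Next the keeper: closed fingers behind the red knob (image (500,338)), pushing along the tank's +y.

>>> send_rows([
  [-1,0,0,0,-0.09],
  [-1,0,0,0,-0.09],
  [-1,0,0,0,-0.09],
  [-1,0,0,0,-0.07],
])

```text
clock: 16.67
eef_pos: [572.8, -47.4, 195.3]
tool_rot: [-3.126, -0.022, 0.157]
force: [0.6, -0.5, -0.8]
width: 0.3
```

```bash
python3 -c "
from h import *
to(596.4,-169.8,180,0.148,5)"
```

```text
pos [572.8 -47.4 195.3] rot [-3.126 -0.022  0.157] q [-0.41  0.63  0.73  1.78 -0.54  0.93 -0.85] f [ 0.62 -0.49 -0.76] t [-0.035  0.035 -0.022] w 0.3 clk 16.6667
delta [0.0038 0.1248 0.0135] roll 0.009 per row [0.0008 0.025  0.0027] 0.0018
```

>>> send_rows([
  [-1,0.0008,0.024,0.001,0.002],
  [-1,0.0008,0.024,0.001,0.002],
  [-1,0.0008,0.024,0.001,0.002],
  [-1,0.0008,0.024,0.001,0.002],
  [-1,0.0008,0.02,0.001,0],
  [-1,0,0,0,0],
])

```text
clock: 17.17
eef_pos: [592.2, -160.4, 183.5]
tool_rot: [-3.119, -0.013, 0.156]
force: [-0.1, -0.3, 0.1]
width: -0.1
```

```bash
python3 -c "
from h import *
to(596.4,-169.8,116,0.148,6)
for n in('scene','top'):
    p=get_image(n);X=cloud(p);Z=X[...,2];im=p['image'].astype(int);D=np.hypot(X[...,0]-578.8,X[...,1]+47.8);ok=p['z_map']>0
    red=ok&(im[...,2]>im[...,1]+60)&(im[...,2]>im[...,0]+60)&(D<120);print(n,'red',red.sum(),X[red].mean(0).round(1) if red.any() else '')
    cv2.imwrite(f'pics/k_{n}.png',cv2.resize(p['image'][150:230,220:310],None,fx=8,fy=7))
"
```

```text
pos [ 592.2 -160.4  183.5] rot [-3.119 -0.013  0.156] q [-0.17  0.7   0.7   1.67 -0.55  0.98 -0.69] f [-0.13 -0.31  0.1 ] t [-0.055 -0.023 -0.032] w -0.1 clk 17.1667
delta [0.0018 0.0115 0.0673] roll 0.008 per row [0.0003 0.0019 0.0112] 0.0014
scene red 48 [ 588.  -132.5  128.2]
top red 0
```

View pics/k_scene.png

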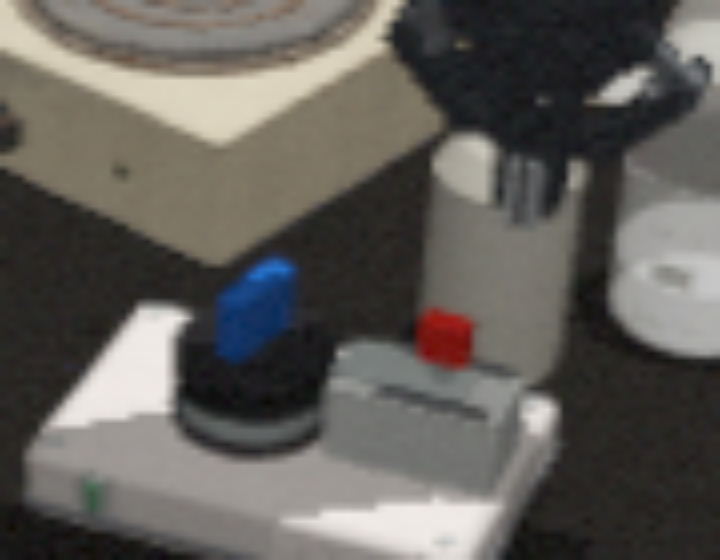

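View pics/k_top.png

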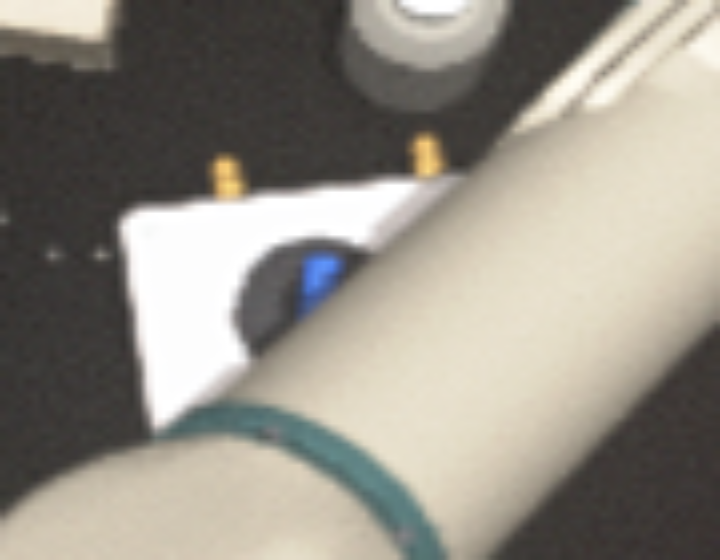

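```bash
python3 -c "
from h import *
to(596.4,-169.8,116,0.148,6)
p=get_image('top');X=cloud(p);Z=X[...,2]
m=(p['z_map']>0)&(Z>60)&(Z<260);m[:, :255]=0;m[:,295:]=0;m[175:]=0;m[:130]=0
for lo,hi in((60,120),(120,170),(170,230)):
    k=m&(Z>=lo)&(Z<hi);print(lo,k.sum(),np.percentile(X[k],[2,50,98],axis=0).round(0).tolist() if k.sum() else '')
"
```

```text
pos [ 592.1 -155.7  183.2] rot [-3.114 -0.012  0.16 ] q [-0.18  0.7   0.69  1.67 -0.55  0.98 -0.69] f [-0.36  0.8  -0.12] t [ 0.005 -0.009  0.046] w 0.5 clk 17.2667
delta [0.0012 0.0164 0.0668] roll 0.012 per row [0.0002 0.0027 0.0111] 0.0019
60 125 [[691.0, -166.0, 61.0], [760.0, -112.0, 88.0], [795.0, -58.0, 119.0]]
120 236 [[692.0, -122.0, 121.0], [713.0, -88.0, 139.0], [754.0, -61.0, 169.0]]
170 95 [[709.0, -127.0, 170.0], [727.0, -95.0, 177.0], [765.0, -77.0, 210.0]]
```

>>> send_rows([
  [-1,0.0015,0.018,0,0.01],
  [-1,0,0,0,0],
  [-1,0,0,0.012,0],
  [-1,0,0,0.012,0],
  [-1,0,0,0.012,0],
  [-1,0,0,0,0],
])

```text
clock: 17.82
eef_pos: [596.8, -159.7, 142.0]
tool_rot: [-3.105, -0.011, 0.162]
force: [-0.5, 1.3, -0.6]
width: -0.2
```

```bash
python3 -c "
from h import *
to(596.4,-169.8,115,0.148,3)"
```

```text
pos [ 596.8 -159.7  142. ] rot [-3.105 -0.011  0.162] q [-0.14  0.75  0.65  1.68 -0.6   0.92 -0.65] f [-0.47  1.28 -0.6 ] t [-0.04  -0.003 -0.027] w -0.2 clk 17.8167
delta [-0.0023  0.0109  0.0266] roll 0.014 per row [-0.0008  0.0036  0.0089] 0.0045
```

>>> send_rows([
  [-1,-0.001,0.014,0,0.01],
  [-1,0,0,0,0],
  [-1,0,0.001,0.009,0],
  [-1,0,0.001,0.009,0],
  [-1,0,0.001,0.006,0],
  [-1,0,0,0,0],
])

```text
clock: 18.32
eef_pos: [598.2, -176.1, 113.5]
tool_rot: [-3.104, -0.009, 0.152]
force: [0.4, 0.6, 0.3]
width: -0.1
```

```bash
python3 -c "
from h import *
to(596.4,-169.8,115,0.148,3)
p=get_image('scene');cv2.imwrite('pics/k2.png',cv2.resize(p['image'][150:230,220:310],None,fx=8,fy=7))
"
```

```text
pos [ 598.2 -176.1  113.5] rot [-3.104 -0.009  0.152] q [-0.1   0.79  0.63  1.69 -0.62  0.89 -0.61] f [0.42 0.59 0.32] t [-0.062  0.065  0.011] w -0.1 clk 18.3167
delta [-0.0008 -0.0065 -0.0012] roll 0.004 per row [-0.0003 -0.0022 -0.0004] 0.0012
```

View pics/k2.png

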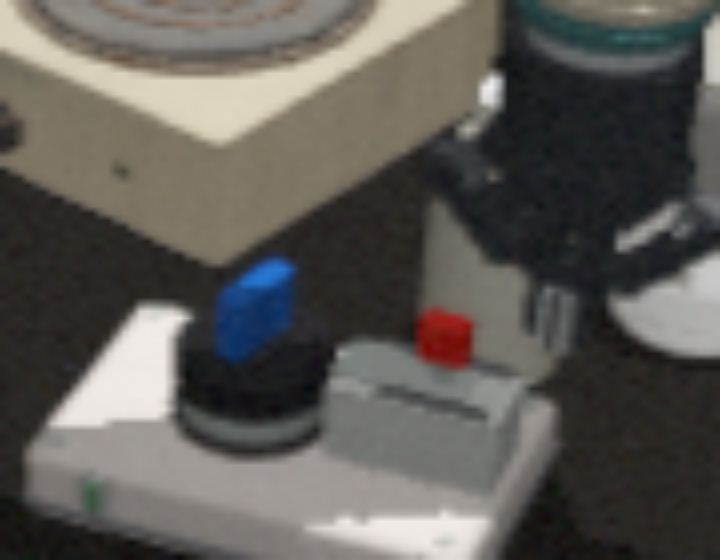

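The closed fingers stand behind the knob (tips at about (555,340), knob at (445,338)). Pushing now.

>>> send_rows([
  [-1,0,-0.005,-0.002,0],
  [-1,0,-0.005,0,0],
  [-1,0,-0.005,0,0],
  [-1,0,0,0,0],
])

```text
clock: 18.7
eef_pos: [596.2, -159.7, 117.4]
tool_rot: [-3.104, -0.01, 0.152]
force: [-0.4, 1.0, -0.9]
width: 0.1
```

>>> send_rows([
  [-1,0,-0.003,0,0],
  [-1,0,-0.003,0,0],
])

```text
clock: 18.87
eef_pos: [595.7, -153.2, 118.3]
tool_rot: [-3.104, -0.011, 0.152]
force: [-0.0, 0.2, -0.7]
width: -0.1
```

>>> send_rows([
  [-1,0,-0.003,0,0],
  [-1,0,-0.003,0,0],
])

```text
clock: 19.03
eef_pos: [594.9, -146.5, 118.9]
tool_rot: [-3.105, -0.012, 0.153]
force: [0.5, 0.5, 0.3]
width: 0.1
```

```bash
cat >> h.py <<'E'
def knob(pic=None):
    p=get_image('scene');X=cloud(p);im=p['image'].astype(int);D=np.hypot(X[...,0]-578.8,X[...,1]+47.8);ok=p['z_map']>0
    red=ok&(im[...,2]>im[...,1]+60)&(im[...,2]>im[...,0]+60)&(D<120);print('red',red.sum(),X[red].mean(0).round(1))
    if pic: cv2.imwrite(pic,cv2.resize(p['image'][150:230,220:310],None,fx=8,fy=7))
E
python3 -c "
from h import *
to(590.5,-130.2,115,0.148,3);knob('pics/k3.png')
"
```

```text
pos [ 594.9 -146.5  118.9] rot [-3.105 -0.012  0.153] q [-0.15  0.77  0.64  1.72 -0.63  0.87 -0.65] f [0.54 0.49 0.28] t [-0.015  0.014  0.047] w 0.1 clk 19.0333
delta [-0.0019 -0.0166  0.0045] roll 0.005 per row [-0.0006 -0.0055  0.0015] 0.0015
red 47 [ 588.2 -132.7  128.3]
```

View pics/k3.png

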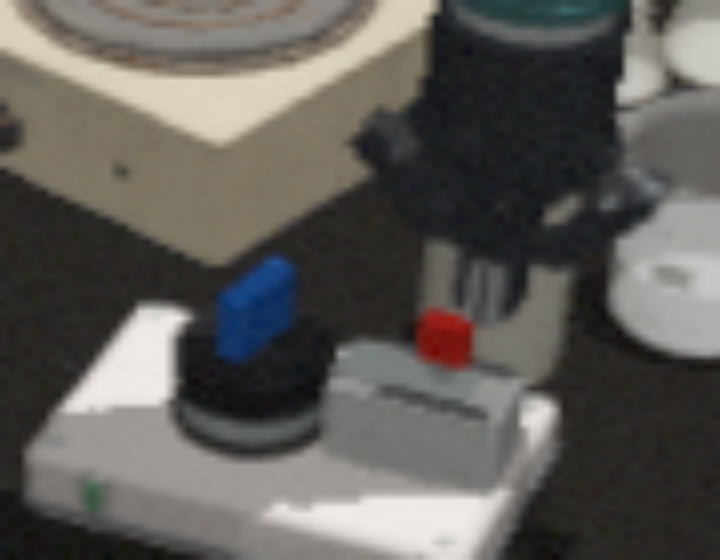

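>>> send_rows([
  [-1,-0.001,0,0.004,0],
  [-1,0,-0.003,0,0],
  [-1,0,-0.002,0,0],
])

```text
clock: 19.33
eef_pos: [593.1, -140.4, 114.7]
tool_rot: [-3.104, -0.012, 0.153]
force: [0.1, 0.1, -0.0]
width: 0.2
```

```bash
python3 -c "
from h import *
to(590.5,-130.2,115,0.148,3);knob('pics/k4.png')
"
```

```text
pos [ 593.1 -140.4  114.7] rot [-3.104 -0.012  0.153] q [-0.16  0.77  0.63  1.73 -0.63  0.86 -0.65] f [ 0.09  0.13 -0.05] t [-0.071  0.033  0.015] w 0.2 clk 19.3333
delta [-0.001  -0.0105  0.0001] roll 0.005 per row [-0.0003 -0.0035  0.    ] 0.0017
red 43 [ 587.3 -132.2  127.4]
```

View pics/k4.png

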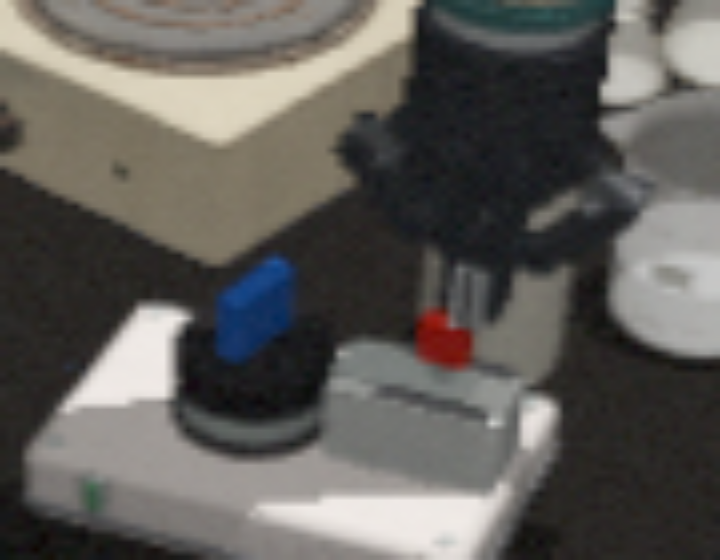

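>>> send_rows([
  [-1,0,-0.003,0,0],
  [-1,0,-0.002,0,0],
])

```text
clock: 19.55
eef_pos: [591.9, -135.1, 114.6]
tool_rot: [-3.104, -0.011, 0.153]
force: [0.3, -0.1, -0.6]
width: -0.1
```

```bash
python3 -c "
from h import *
to(590.5,-130.2,115,0.148,3);knob('pics/k5.png')
"
```

```text
pos [ 591.9 -135.1  114.6] rot [-3.104 -0.011  0.153] q [-0.17  0.77  0.63  1.74 -0.63  0.86 -0.65] f [ 0.26 -0.14 -0.65] t [-0.116 -0.018  0.024] w -0.1 clk 19.55
delta [-0.0006 -0.0051 -0.0002] roll 0.005 per row [-0.0002 -0.0017 -0.0001] 0.0016
red 40 [ 586.3 -132.9  127.2]
```

View pics/k5.png

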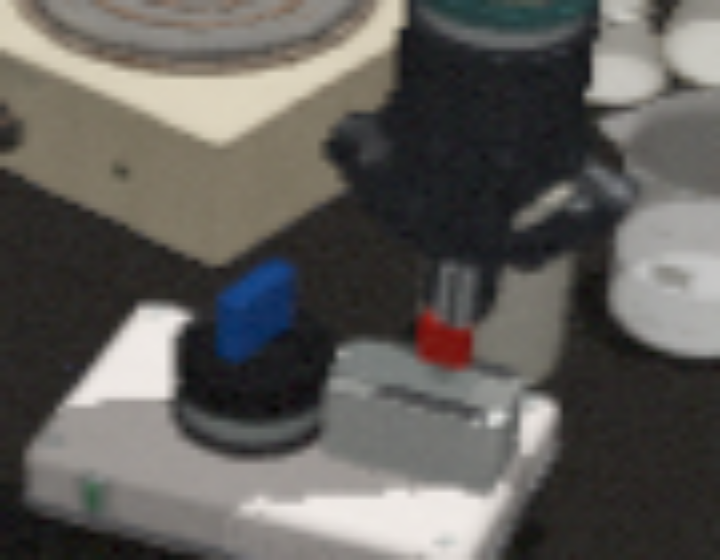

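```bash
python3 -c "
from h import *
p=get_image('scene');X=cloud(p)
def pr(P):
    c=p['R']@np.array(P,float)+p['t'];u=p['K']@c/c[2];return u[:2].round(1),c[2].round(0)
s=read_state();print('tcp',s['eef_pos'].round(1),pr(s['eef_pos']));R=Ro.from_euler('xyz',s['tool_rot']).as_matrix()
for d in(10,20,30):print(d,pr(s['eef_pos']-d*R[:,2]))
print('knob top/bottom',pr((590.5,-130.2,137)),pr((590.5,-130.2,111)))
for v in range(186,206):print(v,[ (int(x[0]),int(x[1]),int(x[2])) for x in X[v,272:282:1]])
cv2.imwrite('pics/k6.png',cv2.resize(p['image'][175:210,260:295],None,fx=16,fy=16,interpolation=0))
"
```

```text
tcp [ 592.  -135.   114.7] (array([276.1, 200.8]), np.float64(1315.0))
10 (array([276.4, 198.5]), np.float64(1309.0))
20 (array([276.6, 196.2]), np.float64(1302.0))
30 (array([276.9, 193.9]), np.float64(1296.0))
knob top/bottom (array([274.9, 195.3]), np.float64(1302.0)) (array([274.5, 201.5]), np.float64(1318.0))
186 [(791, -21, -1), (577, -127, 182), (577, -130, 184), (577, -134, 185), (583, -134, 181), (592, -134, 175), (579, -143, 188), (580, -146, 188), (583, -148, 187), (583, -152, 189)]
187 [(784, -25, 0), (584, -124, 172), (581, -128, 176), (578, -133, 180), (587, -133, 174), (586, -137, 176), (580, -143, 183), (578, -147, 186), (584, -148, 183), (583, -152, 185)]
188 [(778, -28, 0), (581, -125, 171), (582, -128, 172), (582, -132, 173), (579, -137, 177), (583, -138, 175), (582, -142, 177), (581, -146, 180), (584, -148, 179), (592, -148, 173)]
189 [(768, -33, 3), (584, -124, 164), (583, -128, 166), (578, -134, 172), (582, -135, 170), (583, -139, 171), (584, -141, 171), (585, -145, 172), (586, -147, 172), (589, -150, 172)]
190 [(763, -35, 2), (583, -125, 161), (584, -128, 161),
[... 2156 characters left out ...]
 -123, 103), (589, -129, 109), (588, -133, 111), (591, -135, 110), (588, -140, 114), (608, -134, 97), (610, -137, 97), (608, -142, 101), (606, -146, 104)]
203 [(588, -122, 102), (588, -126, 103), (588, -129, 105), (588, -133, 107), (598, -132, 99), (599, -135, 100), (-328, -556, 958), (600, -142, 102), (610, -141, 94), (606, -147, 100)]
204 [(584, -124, 101), (586, -127, 101), (588, -129, 101), (590, -132, 101), (591, -135, 101), (592, -138, 102), (598, -139, 98), (600, -142, 97), (608, -142, 92), (603, -148, 98)]
205 [(582, -125, 99), (581, -130, 102), (585, -131, 99), (583, -136, 103), (587, -137, 101), (589, -140, 101), (591, -143, 100), (593, -145, 100), (598, -147, 97), (602, -149, 95)]
```

View pics/k6.png

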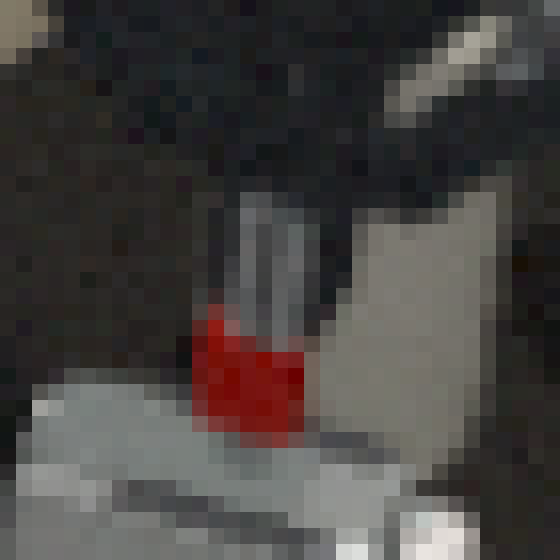

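The depth map shows the shut fingertips ending at z≈139, just above the knob, although the TCP reads 115. That's a big mismatch. I'll back off and measure where the fingers actually end.

>>> send_rows([
  [-1,0,0,-0.003,0],
  [-1,0,0.01,0,0],
  [-1,0,0.01,0,0],
  [-1,0,0.01,0,0],
  [-1,0,0.01,0,0],
  [-1,0,0,0,0],
  [-1,0,0,0,0],
])

```text
clock: 20.23
eef_pos: [598.9, -181.9, 116.8]
tool_rot: [-3.107, -0.012, 0.151]
force: [-1.0, 0.3, -0.1]
width: -0.1
```

```bash
python3 -c "
from h import *
p=get_image('scene');X=cloud(p);s=read_state();print(s['eef_pos'],s['tool_rot'],s['force'],s['qpos'])
def pr(P):
    c=p['R']@np.array(P,float)+p['t'];u=p['K']@c/c[2];return u[:2].round(1),c[2].round(0)
R=Ro.from_euler('xyz',s['tool_rot']).as_matrix()
for d in(0,20,40):print(d,pr(s['eef_pos']-d*R[:,2]))
m=(p['z_map']>0)&(np.hypot(X[...,0]-s['eef_pos'][0],X[...,1]-s['eef_pos'][1])<28)&(X[...,2]>105)&(X[...,2]<200)
for a in range(105,190,5):
    k=m&(X[...,2]>=a)&(X[...,2]<a+5);print(a,k.sum(),X[k].mean(0).round(0) if k.any() else '')
knob()
cv2.imwrite('pics/k7.png',cv2.resize(p['image'][165:215,255:315],None,fx=12,fy=11,interpolation=0))
"
```

```text
[ 598.76609641 -182.3551743   116.88520942] [-3.10772293 -0.01192369  0.15064179] [ 0.30355765 -0.64364391  0.28168314] [-0.09209575  0.78896122  0.63319259  1.68057653 -0.62049123  0.88934085
 -0.60831452]
0 (array([290. , 204.1]), np.float64(1300.0))
20 (array([290.7, 199.5]), np.float64(1287.0))
40 (array([291.4, 194.7]), np.float64(1275.0))
105 0 
110 0 
115 0 
120 0 
125 0 
130 0 
135 0 
140 1 [ 588. -178.  144.]
145 8 [ 590. -183.  148.]
150 12 [ 593. -185.  153.]
155 10 [ 591. -185.  157.]
160 9 [ 590. -183.  163.]
165 13 [ 592. -186.  167.]
170 12 [ 591. -186.  173.]
175 8 [ 591. -181.  178.]
180 12 [ 591. -184.  182.]
185 25 [ 591. -186.  188.]
red 47 [ 588.4 -132.6  128.1]
```

View pics/k7.png

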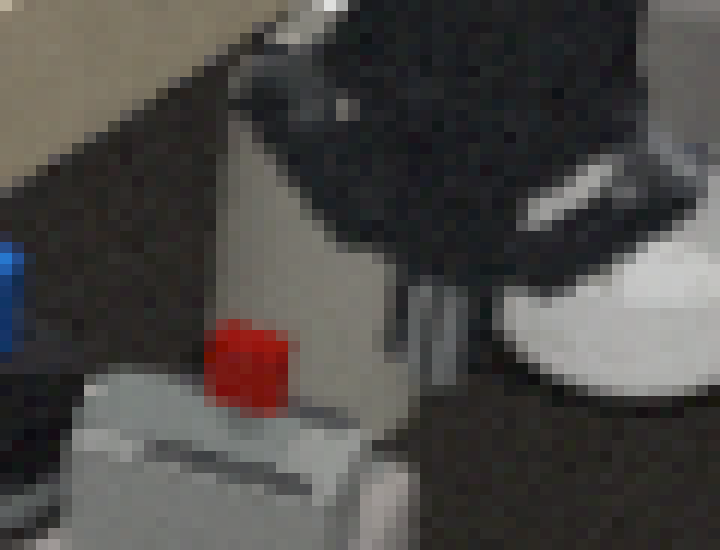

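By pixel and depth the shut fingers end about 20–25 mm above the reported TCP. A TCP height of about 104 puts the tips at roughly 128 on the knob, and still clears the slide (101) if the reading is right.

>>> send_rows([
  [-1,0,0,0.006,0],
  [-1,0,0,0.006,0],
  [-1,0,0,0,0],
])

```text
clock: 20.58
eef_pos: [599.0, -179.4, 103.7]
tool_rot: [-3.106, -0.012, 0.153]
force: [-0.3, 0.7, -1.0]
width: 0.2
```

>>> send_rows([
  [-1,0,-0.006,0,0],
  [-1,0,-0.006,0,0],
  [-1,0,-0.004,0,0],
  [-1,0,0,0,0],
])

```text
clock: 20.92
eef_pos: [595.7, -159.8, 103.2]
tool_rot: [-3.103, -0.01, 0.155]
force: [-0.9, 1.7, 0.3]
width: -0.2
```

```bash
python3 -c "
from h import *
to(591.5,-140,104,0.148,5);knob('pics/k8.png')
"
```

```text
pos [ 595.7 -159.8  103.2] rot [-3.103 -0.01   0.155] q [-0.12  0.8   0.62  1.71 -0.64  0.85 -0.62] f [-0.86  1.66  0.3 ] t [-0.028  0.027 -0.041] w -0.2 clk 20.9167
delta [-0.0011 -0.0202 -0.0001] roll 0.007 per row [-0.0002 -0.004  -0.    ] 0.0013
red 47 [ 587.3 -133.1  129.1]
```

View pics/k8.png

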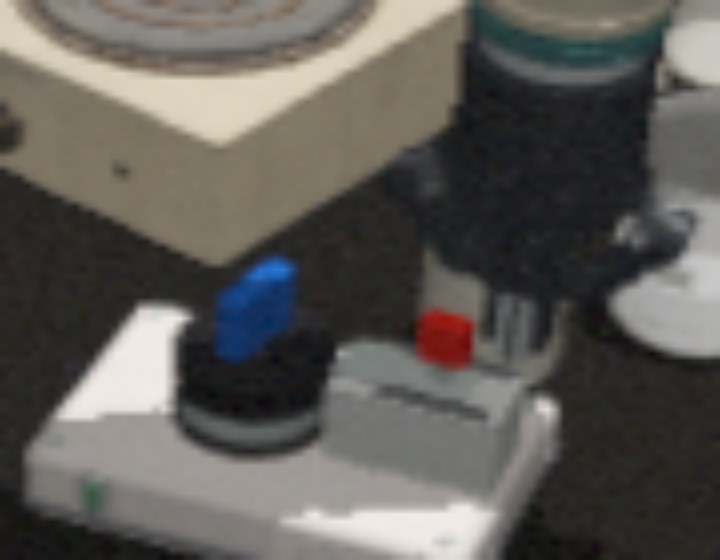

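>>> send_rows([
  [-1,0,-0.003,0,0],
  [-1,0,-0.003,0,0],
])

```text
clock: 21.13
eef_pos: [595.2, -154.5, 103.9]
tool_rot: [-3.105, -0.011, 0.154]
force: [0.2, 0.1, 0.1]
width: 0.1
```

>>> send_rows([
  [-1,0,-0.003,0,0],
  [-1,0,-0.003,0,0],
])

```text
clock: 21.3
eef_pos: [594.5, -149.9, 104.6]
tool_rot: [-3.108, -0.012, 0.154]
force: [0.2, -1.7, -0.8]
width: 0.0
```

```bash
python3 -c "
from h import *
to(591.5,-140,104,0.148,5);knob('pics/k9.png')
"
```

```text
pos [ 594.5 -149.9  104.6] rot [-3.108 -0.012  0.154] q [-0.14  0.79  0.62  1.73 -0.64  0.84 -0.63] f [ 0.21 -1.74 -0.83] t [-0.543 -0.079  0.036] w 0.0 clk 21.3
delta [-0.0015 -0.0102  0.0009] roll 0.006 per row [-0.0003 -0.002   0.0002] 0.0011
red 46 [ 587.2 -129.5  129.8]
```

View pics/k9.png

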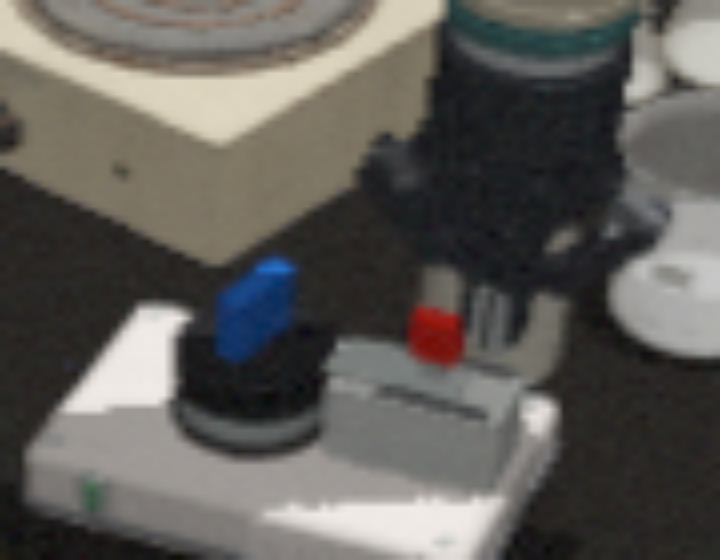

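Contact: 1.7 N, and the knob has moved about 3 mm. Continuing.

>>> send_rows([
  [-1,0,-0.003,0.0005,0],
  [-1,0,-0.003,0.0005,0],
])

```text
clock: 21.52
eef_pos: [593.9, -144.9, 104.4]
tool_rot: [-3.11, -0.013, 0.153]
force: [0.0, -3.0, 2.2]
width: -0.2
```

>>> send_rows([
  [-1,0,-0.002,0.0005,0],
  [-1,0,-0.002,0,0],
])

```text
clock: 21.68
eef_pos: [593.4, -141.4, 104.6]
tool_rot: [-3.111, -0.014, 0.152]
force: [0.3, -2.1, -0.2]
width: 0.2
```

```bash
python3 -c "
from h import *
to(591.5,-140,104,0.148,5);knob('pics/k10.png')
"
```

```text
pos [ 593.4 -141.4  104.6] rot [-3.111 -0.014  0.152] q [-0.16  0.78  0.63  1.74 -0.64  0.83 -0.64] f [ 0.26 -2.06 -0.18] t [-0.528  0.031 -0.01 ] w 0.2 clk 21.6833
delta [-0.0016 -0.0017  0.0006] roll 0.004 per row [-0.0003 -0.0003  0.0001] 0.0008
red 43 [ 586.2 -120.5  129.1]
```

>>> send_rows([
  [-1,0,-0.002,0,0],
  [-1,0,-0.001,0,0],
])

```text
clock: 21.9
eef_pos: [593.2, -140.7, 104.8]
tool_rot: [-3.116, -0.015, 0.151]
force: [1.1, -4.1, -1.0]
width: -0.3
```

>>> send_rows([
  [-1,0,-0.0015,0,0],
])

```text
clock: 21.98
eef_pos: [593.2, -140.6, 104.8]
tool_rot: [-3.119, -0.015, 0.151]
force: [1.0, -5.3, -1.8]
width: -0.2
```

```bash
python3 -c "
from h import *
to(591.5,-140,104,0.148,5);knob('pics/k10.png')
"
```

```text
pos [ 593.2 -140.6  104.8] rot [-3.119 -0.015  0.151] q [-0.17  0.78  0.63  1.75 -0.64  0.83 -0.64] f [ 1.04 -5.27 -1.76] t [-1.283 -0.266 -0.053] w -0.2 clk 21.9833
delta [-0.0016 -0.0009  0.0007] roll 0.003 per row [-0.0003 -0.0002  0.0001] 0.0005
red 41 [ 585.6 -120.5  129.2]
```

View pics/k10.png

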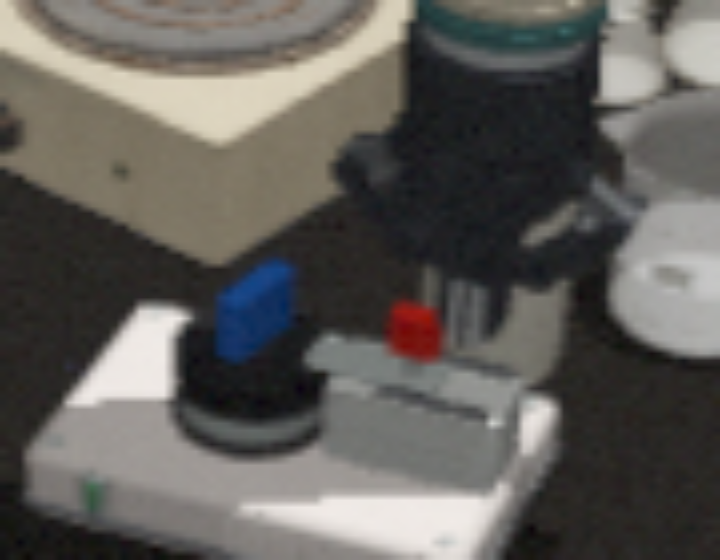

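The slide is at its stop: force rose to 5 N with no further motion, the knob has travelled about 12.7 mm, and the tongue lies over the rim at (320,355). Backing off, raising and doing final checks.

>>> send_rows([
  [-1,0,0.01,0,0],
  [-1,0,0.015,0,0],
  [-1,0,0.015,-0.01,0],
  [-1,0,0.01,-0.03,0],
  [-1,0,0.01,-0.04,0],
  [-1,0,0.01,-0.04,0],
  [-1,-0.02,0.03,-0.02,0],
  [-1,-0.02,0.03,-0.02,0],
  [-1,-0.02,0.03,0,0],
  [-1,-0.02,0.03,0,0],
  [-1,0,0,0,0],
  [-1,0,0,0,0],
])

```text
clock: 23.03
eef_pos: [538.6, -351.9, 260.9]
tool_rot: [-3.101, -0.007, 0.158]
force: [1.2, 0.4, -0.8]
width: -0.1
```

```bash
python3 -c "
from h import *
to(591.5,-140,104,0.148,5);knob('pics/f1.png');tab()
p=get_image('top');X=cloud(p);Z=X[...,2];im=p['image'].astype(int);D=np.hypot(X[...,0]-579.6,X[...,1]+45.6);ok=p['z_map']>0
d=ok&(D<32)&(Z>85)&(Z<115)&(im.max(-1)<110);print('disc top',d.sum(),np.percentile(Z[d],[25,50,75]))
red=ok&(im[...,2]>im[...,1]+60)&(im[...,2]>im[...,0]+60)&(D<120);print('red',X[red].mean(0) if red.any() else 0)
b=ok&(im[...,0]>im[...,2]+40)&(D<35)&(Z>115);print('tab',b.sum(),X[b].mean(0))
cv2.imwrite('pics/f2.png',cv2.resize(p['image'][160:225,225:305],None,fx=9,fy=9,interpolation=0))
for q in('flask_mid','dropper_mid'):
    for n in('top','scene'):
        p=get_image(n);X=cloud(p)
        for o in outline_of(p,q)[:1]:
            m=o['mask']&(p['z_map']>0);print(q,n,o['box'],np.median(X[m],0).round())
"
```

```text
pos [ 538.6 -351.9  260.9] rot [-3.101 -0.007  0.158] q [ 0.17  0.67  0.71  1.46 -0.48  1.21 -0.46] f [ 1.22  0.42 -0.76] t [ 0.012 -0.024  0.036] w -0.1 clk 23.0333
delta [ 0.0845 -0.1944  0.1655] roll 0.01 per row [ 0.0169 -0.0389  0.0331] 0.0019
red 45 [ 589.2 -119.1  127. ]
blue n 98 z pct 5 50 95 [100.8 121.7 135.4] blue rows 187 201
disc top 188 [91.99568769 94.37310556 96.47214263]
red [ 591.16436355 -116.89205308  131.6939611 ]
tab 48 [579.43481312 -45.6028164  131.17680203]
flask_mid top [313.8, 165.9, 328.7, 180.2] [ 655. -264.   43.]
flask_mid scene [312.1, 202.0, 326.6, 236.4] [ 649. -276.   44.]
dropper_mid top [147.5, 215.1, 159.7, 222.3] [492. 326.  56.]
```

View pics/f1.png

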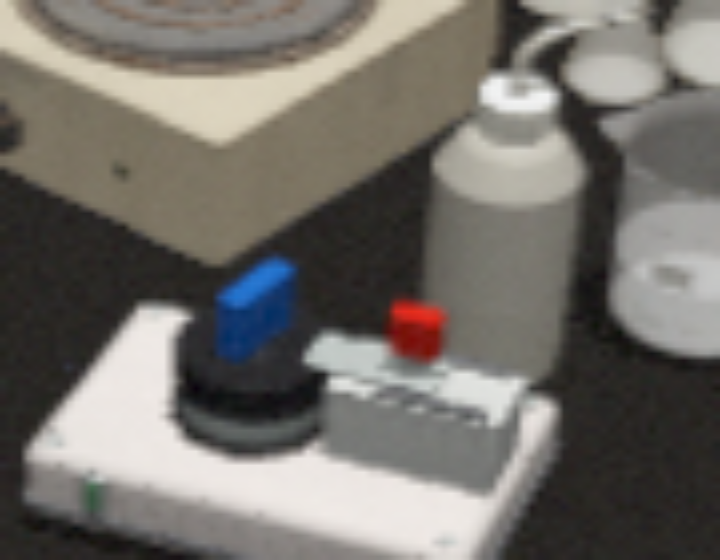

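View pics/f2.png

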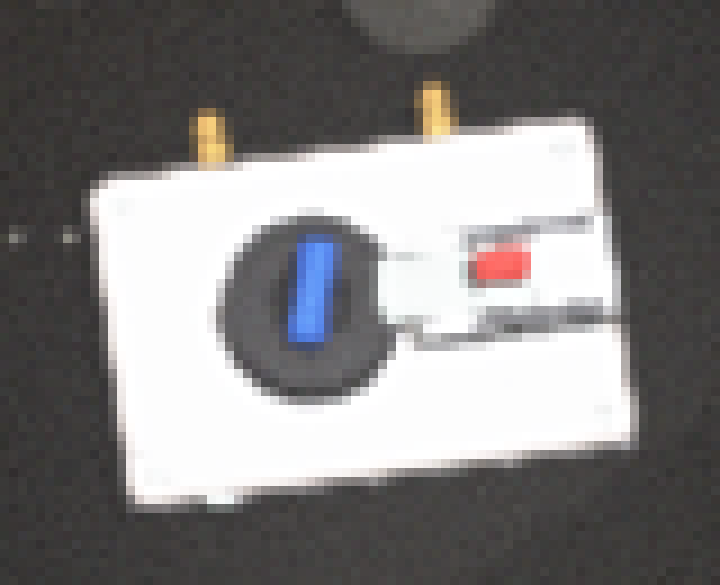

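The tongue overlies the rim in both views. Disc top fell 108.8 → 94.4 mm (gap about 1.6 mm), the knob moved about 12–13 mm, and the bystanders are in place. Handing in.

```bash
python3 -c "
from cell import *
print(finish_job())"
```

```text
the job is handed in; nothing more can be done
None
```

The cap is screwed home and the keeper slide is pushed in over its rim. I handed the job in at about 24 s; no verdict came back.

- **Backing off:** I turned the cap anticlockwise about 0.9 rad in total. The first part was with a firm grip and 7–11 N of pressure. Because the tool was starting to tilt, I did the rest with the jaws loosely around the tab. It dropped about 11 mm, and a picture caught it happening.
- **Screwing home:** I turned it clockwise about 1.0 rad. The torque then rose at the bush's own stiffness to 0.14 N m, which I took as the hard stop. That is about 0.055 rad of neck twist, against the 0.1 limit.
- **Keeper:** I released the cap and pushed the red knob from behind with shut fingers. The slide stopped at about 5 N.

Last checks before handing in:
- **Cap:** the disc had come down 14.4 mm in the top view, which puts it about 1.6 mm above the neck rim. The limit is 2.2 mm, and camera calibration is only good to about 2 mm, so the hard stop is the stronger evidence. The cap is on the neck's axis within camera error.
- **Keeper:** the knob had moved 12–13.5 mm, depending on the view, and the tongue covers the disc's rim in both pictures.
- **Robot:** it is clear of everything.
- **Bystanders:** the flask is unmoved in both views. The dropper bottle was found only in the final top view, unmoved.

**Disagreements:**
- The first push at the knob passed just above it without touching: the shut fingertips showed about 20–25 mm higher in the camera than the reported tool point. I corrected the height and pushed again.
- The two cameras differ by about 3.5 mm sideways, so I used the mean.

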